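# Unstack the shaped wood parts onto their layout pads

## Task

Take the stack of four wooden parts apart and lay each part flat on the white pad that carries its silhouette, centred on the silhouette and lined up with it. Do not lay or drop any part on the bench on the way, and leave the glue bottle and the roll of tape where they are.

Things in the scene. Friction and masses are not known exactly. Their poses are not given: they have to be found in the camera images.
- square_mid (a point): Loose brown wooden part, 160 mm long (its x axis), 36 wide (y), 28 thick (z up), 0.12 kg, with square-cut ends. Point: its centre, half-way up. Starts in the lower layer: two parts side by side, centre lines 80 mm apart, on a fixed 12 mm thick board 130 mm square.
- round_mid (a point): Loose brown wooden part, 160 mm long (its x axis), 36 wide (y), 28 thick (z up), 0.12 kg, with half-round ends (radius 18 mm). Point: its centre, half-way up. Starts in the lower layer: two parts side by side, centre lines 80 mm apart, on a fixed 12 mm thick board 130 mm square.
- pointed_mid (a point): Loose brown wooden part, 160 mm long (its x axis), 36 wide (y), 28 thick (z up), 0.12 kg, with pointed ends (90-degree points). Point: its centre, half-way up. Starts in the upper layer: two parts 80 mm apart, each lying across both lower parts, its middle over the 44 mm gap between them.
- flared_mid (a point): Loose brown wooden part, 160 mm long (its x axis), 36 wide (y), 28 thick (z up), 0.12 kg, with flared ends (the last 28 mm at each end are 56 mm wide, like a capital I). Point: its centre, half-way up. Starts in the upper layer: two parts 80 mm apart, each lying across both lower parts, its middle over the 44 mm gap between them.
- pad_square_top (a point): Fixed white pad on the bench, 190 mm long (its x axis), 76 mm wide (y), 8 mm thick, with a flat black silhouette of the part with square ends painted on it, 4 mm larger all round than the part. The point is the middle of the pad's upper face, the centre of the silhouette; the silhouette's length runs along x.
- pad_round_top (a point): Fixed white pad on the bench, 190 mm long (its x axis), 76 mm wide (y), 8 mm thick, with a flat black silhouette of the part with round ends painted on it, 4 mm larger all round than the part. The point is the middle of the pad's upper face, the centre of the silhouette; the silhouette's length runs along x.
- pad_pointed_top (a point): Fixed white pad on the bench, 190 mm long (its x axis), 76 mm wide (y), 8 mm thick, with a flat black silhouette of the part with pointed ends painted on it, 4 mm larger all round than the part. The point is the middle of the pad's upper face, the centre of the silhouette; the silhouette's length runs along x.
- pad_flared_top (a point): Fixed white pad on the bench, 190 mm long (its x axis), 76 mm wide (y), 8 mm thick, with a flat black silhouette of the part with flared ends painted on it, 4 mm larger all round than the part. The point is the middle of the pad's upper face, the centre of the silhouette; the silhouette's length runs along x.
- glue_mid (a point): White plastic glue bottle standing on the bench beyond the stack and pads, 48 mm across, 100 mm tall; the point is half-way up on its axis. To be left alone.
- tape_mid (a point): Flat roll of paper tape lying on the bench beyond the stack and pads, 84 mm across, 25 mm tall, with a hole; the point is its centre, half-way up. To be left alone.
There are look-alikes about, which are no part of the job. What is shaped like the part that bears flared_mid but blue or pink is not meant.

How it is judged:
At the end, for the whole second after the job is handed in: Each of the four parts lies flat (within 0.1 rad of level, its centre 10 to 18 mm above the pad's face) on the pad with its own silhouette, its centre within 12 mm of the silhouette's centre, its length within 0.2 rad of the silhouette's (either way round), and is at rest (slower than 0.02 m/s) (horizontal distance between square_mid and pad_square_top below 0.012 m and z of square_mid in the frame of pad_square_top between 0.01 and 0.018 m and angle between the x axis of square_mid and the x axis of pad_square_top, either way round below 0.2 rad and angle between each of square_mid, round_mid, pointed_mid, flared_mid's own z axis and vertical below 0.1 rad and linear speed of each of square, round, pointed, flared below 0.02 m/s and horizontal distance between round_mid and pad_round_top below 0.012 m and z of round_mid in the frame of pad_round_top between 0.01 and 0.018 m and angle between the x axis of round_mid and the x axis of pad_round_top, either way round below 0.2 rad and horizontal distance between pointed_mid and pad_pointed_top below 0.012 m and z of pointed_mid in the frame of pad_pointed_top between 0.01 and 0.018 m and angle between the x axis of pointed_mid and the x axis of pad_pointed_top, either way round below 0.2 rad and horizontal distance between flared_mid and pad_flared_top below 0.012 m and z of flared_mid in the frame of pad_flared_top between 0.01 and 0.018 m and angle between the x axis of flared_mid and the x axis of pad_flared_top, either way round below 0.2 rad); the robot touches nothing.
It fails at once if a part lies on the bench itself (its centre lower than 18 mm above the bench) (height (world z) of any of square_mid, round_mid, pointed_mid, flared_mid below 0.018 m).
It fails at once if the glue bottle or the roll of tape is moved by more than 15 mm (distance of any of glue_mid, tape_mid from where it was at the start of the episode above 0.015 m).
It also fails if it takes over 120 s, if anything falls off the work surface, if the arm or the gripper's body presses on something with over 40 N, if the wrist force passes 120 N, or if a joint passes its speed limit or range.

## Robot

A 6-joint arm with a two-finger parallel gripper is mounted at the origin on the work surface. World frame = base frame: x ahead of the robot, y to its left, z up, the work surface at z = 0. Lengths are in m, angles in rad, forces in N, time in s.
With the tool pointing down it reaches from about 0.35 to 0.775 m from the base axis. Payload 5.5 kg.
Tool frame: the origin (TCP) lies between the finger pads; the fingertips stand 19 mm ahead of it and the grasp point (between the pads) is the TCP (env.tcp_to_tips is the distance from the TCP to the fingertips, in m); z points along the fingers, y is the direction in which the jaws open and shut (so a half turn about z gives the same grasp; the last joint's range is limited). The gripper opens to 85 mm and grips with 20 to 120 N. Pads are 22 mm wide; open, the fingers measure 114 mm over their backs; the gripper's body (76 mm by 85 mm) begins 54 mm behind the grasp point. The pads swing forward as they close: fully open they stand 13 mm farther back than shut.
Start: joints at [1.051, 0.313, 0.046, 1.304, 0, 1.431], TCP at [0.213, 0.534, 0.25] pointing down, gripper open.
Joint ranges: [-2.76, 2.76], [-0.86, 1.69], [-1.03, 1.26], [-2.2, 2.34], [-1.47, 1.5], [-3.14, 3.14]. Speed limits (rad/s): [2.57, 2.57, 3.14, 3.14, 3.14, 3.14].

## Interface

Orientations are given as a unit quaternion [w, x, y, z].
In Python, from workcell import env, eyes, job gives the robot as it stands. The module is installed in compiled form; this text tells all that it offers.
- The arm moves only by the tool move_arm, never from a script. Its argument "commands" is a list of rows, each a list of 3 entries, a list of its own where there are three numbers: the shift along the world's x, y, z as a fraction of full scale, then the turn, a rotation vector about the world's x, y, z as a fraction of full scale, then the gripper command: -1 is shut, 1 is fully open, values between are in proportion. In form: [[[x, y, z], [wx, wy, wz], gripper], ...]. A call has 1 to 5 rows; each row shifts and turns the commanded pose from where the row before left it; what a row does not reach is not made up. Full scale, the value 1, is 0.04 m for a shift and 8 degrees for a turn. A row lasts 1/10 s, in which the tool goes at most 50 mm and 8.59 degrees, less where a joint would pass 70% of its speed; a pose out of reach is approached as far as the arm can. A call with a number of a shift or a turn outside -1 to 1 is refused whole. A call with a gripper value outside its range is refused whole. The fingers move at their own pace and stop on an object; "newtons" is the grip in N (left out, the last holds). Time passes only in rows, so rows that do not move let the fingers close. It gives the time, the measured TCP pose, the force and the opening at its end, in the units of the state.
- env.get_state(): the state, without advancing time (a new reading comes with each control period).
- eyes.read_camera(name): name is "scene" or "top" or "wrist"; returns a dict with "frame" (384x512x3 uint8, red, green, blue), "mtx" (3x3 intrinsics, pixels), "camera_from_world" (4x4, takes a point from world to camera coordinates); the wrist camera has in their place "mount" (4x4, takes a point from camera to tool coordinates, whose origin is the TCP and whose axes are the flange's). Camera axes: x right, y down, z forward; pixel columns grow to the right and rows downward; lengths in m; the calibration is good to about 2 mm. The wrist camera is an equidistant fisheye: a pixel r from the principal point sees the ray r / f radians off the axis. A picture is of the moment at which its call begins: read the wrist's pose just before it. There is no depth.
- job.hand_in(): hands the job in, once; it reports no verdict.
The state is a dict: "clock": time; "joint_pos": joint angles; "qvel": joint speeds; "tau": joint torques, N m; "tcp_pos": TCP position; "orientation": TCP orientation; "wrist_force": force on the tool from outside, world axes, zero at the start; "ft_torque": the same for the moment, N m; "finger_gap": finger opening in m.
Only numpy, scipy, OpenCV 4.12 (cv2) and the standard library are available. Lean on these libraries where they do the work, as an engineer would, in place of code of your own. Each camera call takes 0.05 s, during which the arm holds its last target.

## Working session

There is one attempt and no reset: what is moved stays moved. The work goes in short steps, Python scripts to look and compute and a tool call to move; the robot and the scene stay as the last step left them, time stands still between calls to the robot, and variables do not carry over. Pictures are saved under pics/ and viewed, and the job is handed in when it is done.

Besides the shell and the picture viewer there is one more tool, called after "Call:" as name(argument=value, ...), one argument or row to a line, values as JSON. move_arm: Moves the arm, as the interface text tells. Its arguments: {"type":"object","properties":{"commands":{"type":"array","items":{"type":"array"}},"newtons":{"type":"number"}},"required":["commands"]}

```bash
mkdir -p pics; ls
python3 - <<'E'
from workcell import env, eyes, job
import cv2
print(env.get_state())
for n in ["scene","top","wrist"]:
    d=eyes.read_camera(n)
    cv2.imwrite(f"pics/{n}0.png",d["frame"][:,:,::-1])
    print(n,{k:v for k,v in d.items() if k!="frame"})
E
```

```text
pics
{'clock': 0.0, 'joint_pos': array([1.05137542e+00, 3.13992831e-01, 4.49908189e-02, 1.30362725e+00,
       8.13643260e-06, 1.43120817e+00]), 'qvel': array([ 6.52450693e-04,  7.63701588e-04, -4.52430648e-04,  2.57338442e-05,
        8.36098474e-04, -6.88708937e-04]), 'tau': array([ 6.40950439e-04, -4.80617523e+01,  2.98538697e+01,  1.90390495e-02,
       -1.39972462e-04, -1.29072262e-06]), 'tcp_pos': array([0.21294869, 0.53359485, 0.24941801]), 'orientation': array([-3.00394981e-04,  1.88776702e-01,  9.82019611e-01, -8.65848707e-04]), 'wrist_force': array([0.11800746, 0.3548936 , 0.59324794]), 'ft_torque': array([ 0.0653139 , -0.06551488,  0.07548991]), 'finger_gap': 0.08552286637476983}
scene {'mtx': array([[465.61046329,   0.        , 259.55509749],
       [  0.        , 465.61046329, 195.6107088 ],
       [  0.        ,   0.        ,   1.        ]]), 'camera_from_world': array([[ 0.882909  ,  0.4691725 , -0.01867779, -0.4513991 ],
       [ 0.26237512, -0.52595634, -0.8090298 , -0.09851092],
       [-0.38939824,  0.70939911, -0.58747078,  1.47450009],
       [ 0.        ,  0.   
[... 289 characters left out ...]
   [-0.9937967 , -0.00516577, -0.11109201,  0.5408601 ],
       [ 0.11097809,  0.01869729, -0.99364696,  0.96295991],
       [ 0.        ,  0.        ,  0.        ,  1.        ]])}
wrist {'mtx': array([[297.31863964,   0.        , 253.8777677 ],
       [  0.        , 297.31863964, 189.41437609],
       [  0.        ,   0.        ,   1.        ]]), 'mount': array([[-7.94100536e-04, -9.47487533e-01, -3.19791720e-01,
         8.25938415e-02],
       [ 9.99999552e-01, -5.87468899e-04, -7.42610601e-04,
         1.90381711e-03],
       [ 5.15746597e-04, -3.19792166e-01,  9.47487575e-01,
        -1.23065942e-01],
       [ 0.00000000e+00,  0.00000000e+00,  0.00000000e+00,
         1.00000000e+00]])}
```

View pics/scene0.png

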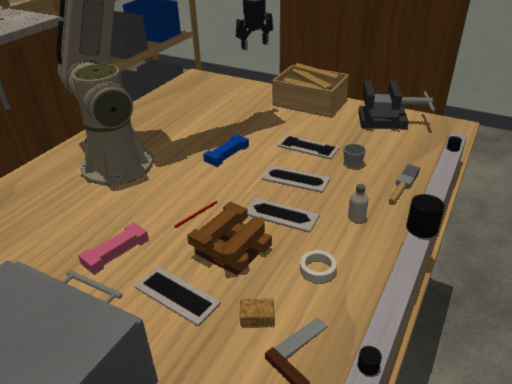

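View pics/top0.png

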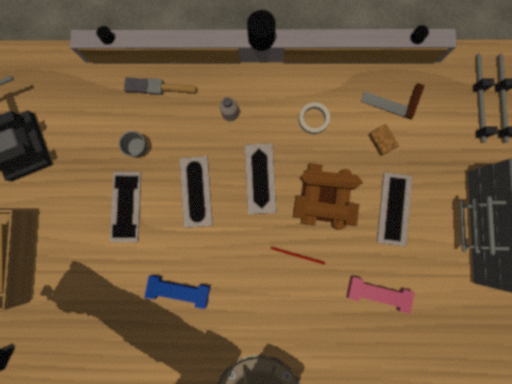

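View pics/wrist0.png

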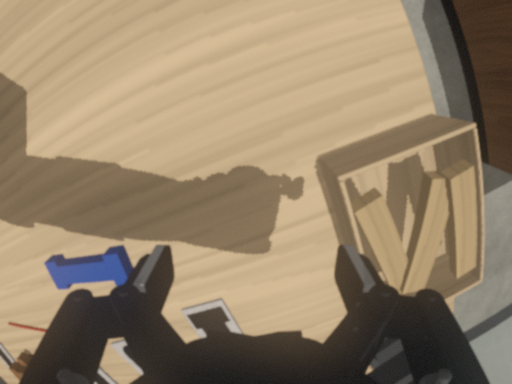

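Scene: the stack is at top px (327,197). The pads are flared (126,207), round (196,191), pointed (260,179) and square (395,208). The glue is at (229,108) and the tape at (314,118). The blue (178,291) and pink (380,294) flared pieces are decoys. I'll take enlarged views and masks next.

```bash
cat > h.py <<'E'
import numpy as np, cv2
from workcell import env, eyes, job
def grab(n): 
    s=env.get_state(); d=eyes.read_camera(n); d['s']=s; return d
def R(q):
    from scipy.spatial.transform import Rotation as Ro
    return Ro.from_quat([q[1],q[2],q[3],q[0]]).as_matrix()
def rays(d,uv):
    uv=np.atleast_2d(np.asarray(uv,float)); K=d['mtx']
    x=(uv-[K[0,2],K[1,2]])/K[0,0]
    if 'mount' in d:
        r=np.linalg.norm(x,axis=1,keepdims=True)+1e-12
        v=np.hstack([np.sin(r)*x/r,np.cos(r)])
        M=np.eye(4);M[:3,:3]=R(d['s']['orientation']);M[:3,3]=d['s']['tcp_pos']
        C=M@d['mount']
    else:
        v=np.hstack([x,np.ones((len(x),1))]); C=np.linalg.inv(d['camera_from_world'])
    return C[:3,3], v@C[:3,:3].T
def toplane(d,uv,z):
    o,v=rays(d,uv); return o+v*((z-o[2])/v[:,2:3])
def tri(d1,uv1,d2,uv2):
    o1,v1=rays(d1,uv1);o2,v2=rays(d2,uv2);out=[]
    for a,b in zip(v1,v2):
        A=np.stack([a,-b],1);t=np.linalg.lstsq(A,o2-o1,rcond=None)[0]
        p,q=o1+t[0]*a,o2+t[1]*b; out.append(np.r_[(p+q)/2,np.linalg.norm(p-q)])
    return np.array(out)
def project(d,P):
    P=np.atleast_2d(P)
    if 'mount' in d:
        M=np.eye(4);M[:3,:3]=R(d['s']['orientation']);M[:3,3]=d['s']['tcp_pos']
        T=np.linalg.inv(M@d['mount'])
    else: T=d['camera_from_world']
    c=P@T[:3,:3].T+T[:3,3]; K=d['mtx']
    if 'mount' in d:
        rr=np.linalg.norm(c[:,:2],axis=1,keepdims=True);th=np.arctan2(rr,c[:,2:3]);x=c[:,:2]/rr*th
    else: x=c[:,:2]/c[:,2:3]
    return x*K[0,0]+[K[0,2],K[1,2]]
def crop(d,x0,y0,x1,y1,f,name):
    im=cv2.resize(d['frame'][y0:y1,x0:x1,::-1],None,fx=f,fy=f,interpolation=cv2.INTER_CUBIC)
    cv2.imwrite('pics/'+name,im)
E
python3 - <<'E'
from h import *
d=grab('top'); crop(d,280,150,420,250,5,'t1.png')
s=grab('scene'); crop(s,130,180,330,330,4,'s1.png')
# dark silhouettes in top
for n,d in (('top',d),('scene',s)):
    g=d['frame'].astype(int); m=((g.max(2)<60)).astype(np.uint8)
    c,_=cv2.findContours(m,cv2.RETR_EXTERNAL,cv2.CHAIN_APPROX_NONE)
    for k in c:
        a=cv2.contourArea(k)
        if 250<a<3000:
            M=cv2.moments(k);u=[M['m10']/M['m00'],M['m01']/M['m00']]
            r=cv2.minAreaRect(k)
            w=toplane(d,cv2.boxPoints(r),0.008)
            e=sorted([(np.linalg.norm(w[i]-w[(i+1)%4]),np.arctan2(*(w[(i+1)%4]-w[i])[[1,0]])) for i in range(2)])
            print(n,a,np.round(u,1),toplane(d,u,0.008)[0].round(4),np.round(e,3).tolist())
E
```

```text
top 619.0 [267. 373.] [ 0.072  -0.0214  0.008 ] [[0.068, 3.136], [0.136, -1.558]]
top 842.0 [394.7 208.8] [ 0.4936 -0.3593  0.008 ] [[0.04, -1.659], [0.164, -0.121]]
top 977.0 [124.8 206.6] [0.4952 0.3637 0.008 ] [[0.061, -1.61], [0.163, 0.006]]
top 761.5 [195.3 191.4] [0.5373 0.1738 0.008 ] [[0.04, -1.489], [0.161, -3.042]]
top 694.0 [259.9 178.1] [ 5.744e-01 -3.000e-04  8.000e-03] [[0.04, -1.511], [0.153, -3.083]]
top 259.0 [493.8 131.8] [ 0.704 -0.633  0.008] [[0.031, 3.075], [0.094, -1.569]]
top 2313.0 [ 23.1 146.1] [0.6606 0.6538 0.008 ] [[0.142, -1.211], [0.189, -2.74]]
top 311.0 [492.4  84.7] [ 0.8366 -0.6375  0.008 ] [[0.037, 3.075], [0.103, -1.571]]
top 1226.5 [260.2  35.4] [0.981  0.0015 0.008 ] [[0.125, -1.359], [0.154, -2.949]]
scene 527.0 [369.1 360.6] [ 0.9208 -0.3307  0.008 ] [[0.042, 0.475], [0.064, -1.288]]
scene 2494.5 [125.7 361.5] [ 0.5121 -0.5435  0.008 ] [[0.148, 2.363], [0.158, 0.473]]
scene 2802.0 [425.8 334.6] [ 1.0023 -0.2226  0.008 ] [[0.061, -0.0], [0.29, 1.57]]
scene 1018.0 [177.6 293.6] [ 0.4989 -0.3593  0.008 ] [[0.048, 1.84], [0.18, -0.129]]
scene 1579
[... 228 characters left out ...]
.01], [0.195, 1.667]]
scene 325.5 [295.8 177.2] [0.5408 0.1743 0.008 ] [[0.042, 1.926], [0.164, 0.089]]
scene 300.0 [308.  145.5] [0.499  0.3632 0.008 ] [[0.063, 1.904], [0.179, -0.001]]
scene 498.0 [237.3  71.9] [-0.0405  0.8271  0.008 ] [[0.101, 2.097], [0.393, -0.004]]
scene 1664.5 [152.1  74.4] [-0.3685  0.6395  0.008 ] [[0.424, -0.79], [0.559, 1.619]]
scene 1482.0 [127.7  34.5] [-0.8621  1.0465  0.008 ] [[0.284, 0.152], [1.04, 2.292]]
scene 1014.5 [253.6  20.7] [-0.3587  1.5636  0.008 ] [[0.242, 0.409], [0.981, -1.104]]
scene 864.0 [164.   17.7] [-0.8837  1.3978  0.008 ] [[0.319, 1.002], [1.019, -0.903]]
scene 1101.0 [91.1 27.1] [-1.1516  1.0665  0.008 ] [[0.184, 0.109], [1.208, 2.339]]
```

View pics/t1.png

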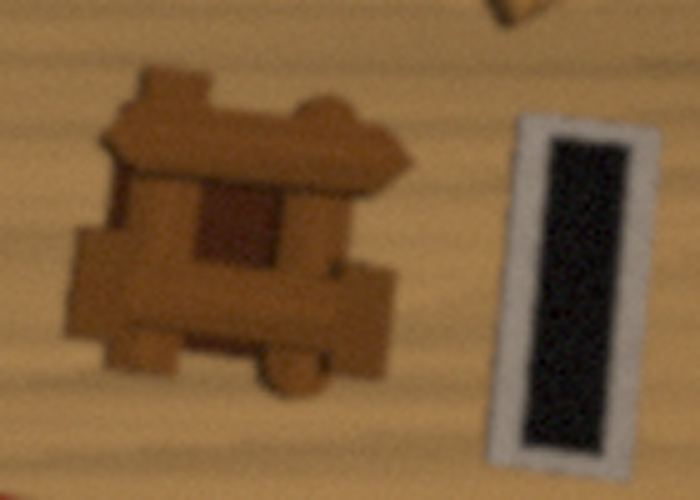

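View pics/s1.png

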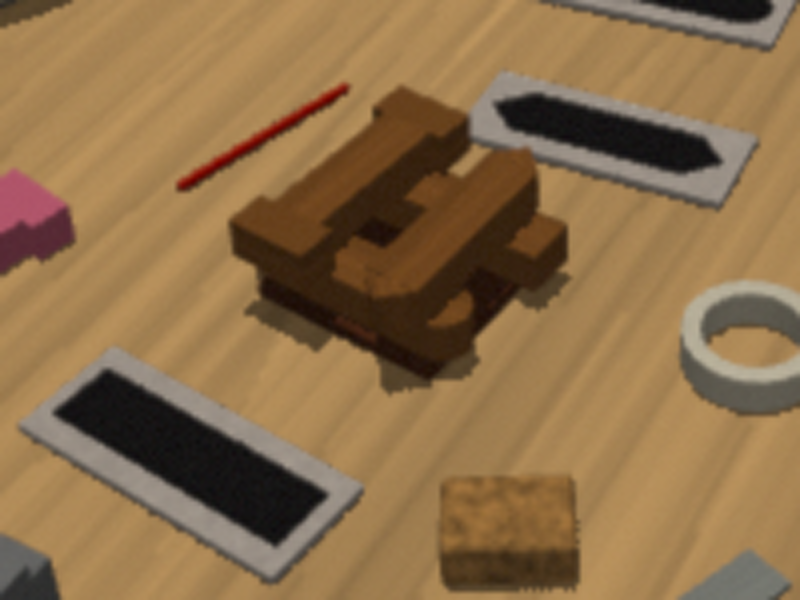

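Candidates for the flared part: brown in the stack's upper layer (top px 325,215), blue (178,291), pink (380,294). I choose the brown one, and the close crops confirm it: flared is the upper part nearer the robot, pointed the upper part farther away, square is lower left (+y) and round lower right. The silhouettes are pads and the brown sponge at (383,139) isn't a part. I'll move the wrist camera over for a closer measurement.

Call:
move_arm(
  commands=[
    [[0.45,-0.95,0.05],[0,0,-0.55],0],
    [[0.45,-0.95,0.05],[0,0,-0.55],0],
    [[0.45,-0.95,0.05],[0,0,-0.55],0],
    [[0.45,-0.95,0.05],[0,0,-0.55],0],
    [[0.45,-0.95,0.05],[0,0,-0.55],0],
  ],
  newtons=40,
)

```text
clock: 0.75
tcp_pos: [0.3035, 0.3426, 0.2604]
orientation: [0.0, 0.374, 0.927, 0.0]
wrist_force: [0.5, 0.4, -0.2]
finger_gap: 0.0428
```

Call:
move_arm(
  commands=[
    [[0.45,-0.95,0.05],[0,0,-0.55],0],
    [[0.45,-0.95,0.05],[0,0,-0.55],0],
    [[0.45,-0.95,0.05],[0,0,-0.55],0],
    [[0.45,-0.95,0.05],[0,0,-0.55],0],
    [[0.45,-0.95,0.05],[0,0,-0.55],0],
  ],
)

```text
clock: 1.25
tcp_pos: [0.3935, 0.1525, 0.2706]
orientation: [0.0, 0.544, 0.839, 0.0]
wrist_force: [0.1, -0.1, -0.8]
finger_gap: 0.0428
```

Call:
move_arm(
  commands=[
    [[0.45,-0.95,0.05],[0,0,-0.55],0.4],
    [[0.45,-0.95,0.05],[0,0,-0.55],0.4],
    [[0.45,-0.95,0.05],[0,0,-0.55],0.4],
    [[0.45,-0.95,0.05],[0,0,-0.55],0.4],
    [[0.45,-0.95,0.05],[0,0,-0.55],0.4],
  ],
)

```text
clock: 1.75
tcp_pos: [0.4836, -0.0377, 0.2805]
orientation: [0.0, 0.694, 0.72, 0.0]
wrist_force: [0.9, 0.6, -0.9]
finger_gap: 0.0602
```

Call:
move_arm(
  commands=[
    [[0.45,-0.95,0.05],[0,0,-0.55],0.4],
    [[0.45,-0.95,0.05],[0,0,-0.55],0.4],
    [[0,0,0],[0,0,0],0.4],
    [[0,0,0],[0,0,0],0.4],
  ],
)

```text
clock: 2.15
tcp_pos: [0.5191, -0.1127, 0.2837]
orientation: [-0.001, 0.747, 0.665, -0.0]
wrist_force: [0.4, -0.2, 0.2]
finger_gap: 0.0599
```

Run:
```python
from h import *
s=env.get_state(); print(s['joint_pos'].round(3),s['tcp_pos'],s['orientation'])
d=grab('wrist'); cv2.imwrite('pics/w1.png',d['frame'][:,:,::-1])
d=grab('top'); cv2.imwrite('pics/t2.png',d['frame'][:,:,::-1])
```

```text
[-0.365  0.221  0.005  1.356  0.     1.322] [ 0.51908138 -0.11267529  0.28371355] [-6.59969167e-04  7.46865483e-01  6.64974800e-01 -1.73594853e-04]
```

View pics/w1.png

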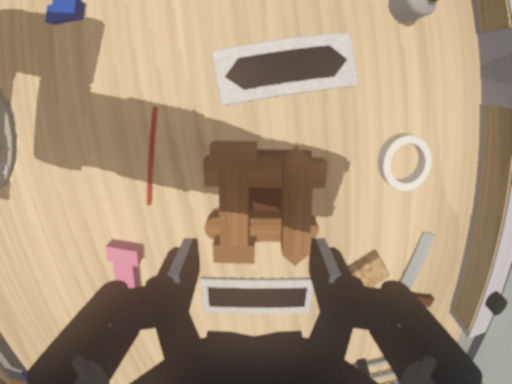

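The wrist view shows the stack at (265,205), with flared at (236,200) and pointed at (297,205). The pointed pad is at (286,68) and the square pad at (257,296). I'll enlarge it to pick corners.

Run:
```python
from h import *
d=grab('wrist'); crop(d,190,130,340,280,4,'w1c.png')
np.save('w1.npy',d,allow_pickle=True)
```

```text
(no output)
```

View pics/w1c.png

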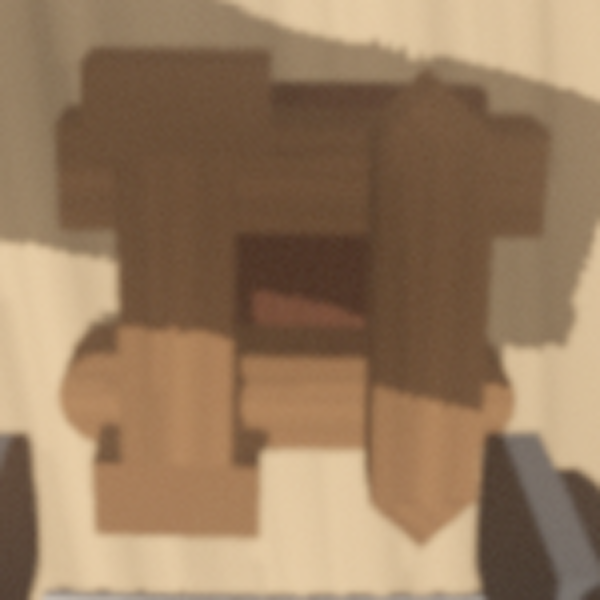

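Call:
move_arm(
  commands=[
    [[0,1,0],[0,0,0],0.4],
    [[0,1,0],[0,0,0],0.4],
    [[0,1,0],[0,0,0],0.4],
    [[0,0,0],[0,0,0],0.4],
    [[0,0,0],[0,0,0],0.4],
  ],
)

```text
clock: 2.8
tcp_pos: [0.5186, 0.01, 0.2848]
orientation: [0.0, 0.745, 0.667, 0.0]
wrist_force: [-0.7, 0.2, -0.8]
finger_gap: 0.0598
```

Run:
```python
from h import *
d=grab('wrist'); 
np.save('w2.npy',d,allow_pickle=True)
cv2.imwrite('pics/w2.png',d['frame'][:,:,::-1])
crop(d,190,160,340,310,4,'w2c.png')
```

```text
(no output)
```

View pics/w2.png

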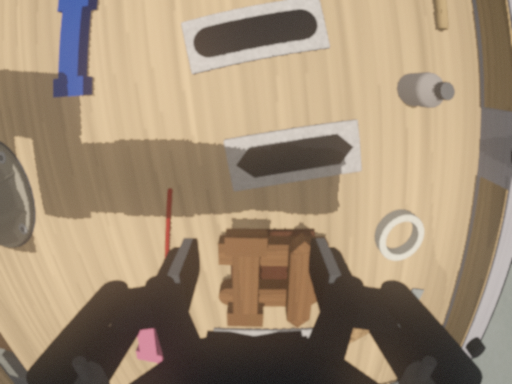

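View pics/w2c.png

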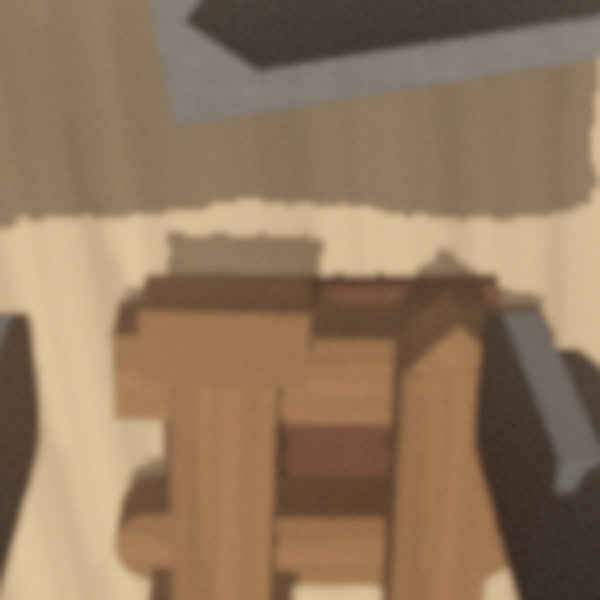

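Run:
```python
from h import *
w1=np.load('w1.npy',allow_pickle=True).item();w2=np.load('w2.npy',allow_pickle=True).item()
t=grab('top'); print(np.linalg.inv(t['camera_from_world'])[:3,3])
for n,a,b,w in [('fl -y+x',(359,203.6),(254.5,264.2),w1),('fl -y-x',(357,225.6),(214.2,263.7),w1),('pt -y',(362.4,182),(295,266.2),w1),('fl +y+x',(296,195.6),(267.5,238),w2),('pt +y',(300.8,178),(303.7,241),w2)]:
    print(n,'tri',tri(t,[a],w,[b])[0].round(4),'top@68',toplane(t,[a],.068)[0,:2].round(4),'w@68',toplane(w,[b],.068)[0,:2].round(4))
print('fl +y-x w2',toplane(w2,[(224.5,237.5)],.068).round(4))
# silhouettes, wrist: dark on pad
def sil(d,n,boxes):
    g=d['frame'].astype(int)
    m=((g.max(2)<75)).astype(np.uint8)
    c,_=cv2.findContours(m,cv2.RETR_EXTERNAL,cv2.CHAIN_APPROX_NONE)
    for k in c:
        a=cv2.contourArea(k);u=k[:,0].mean(0)
        if a>800 and any(np.hypot(*(u-b))<25 for b in boxes):
            for z in (0,.008):
                w=toplane(d,k[:,0].astype(float),z)[:,:2]
                r=cv2.minAreaRect(w.astype(np.float32)*1000); print(n,a,u.round(),z,np.round(r[0],1),np.round(r[1],1),round(r[2],1))
sil(w1,'w1',[(286,68),(257,296)]);sil(w2,'w2',[(255,33),(295,156)])
```

```text
[ 0.43058099 -0.00736868  1.01706867]
fl -y+x tri [ 5.031e-01 -2.517e-01  6.070e-02  2.000e-04] top@68 [ 0.5024 -0.2498] w@68 [ 0.5037 -0.247 ]
fl -y-x tri [ 4.476e-01 -2.455e-01  6.030e-02  2.000e-04] top@68 [ 0.4474 -0.2435] w@68 [ 0.4495 -0.2407]
pt -y tri [ 0.5583 -0.2612  0.0622  0.0007] top@68 [ 0.5572 -0.2596] w@68 [ 0.5581 -0.2573]
fl +y+x tri [ 0.5241 -0.0932  0.0581  0.0029] top@68 [ 0.5217 -0.092 ] w@68 [ 0.5256 -0.0883]
pt +y tri [ 0.5713 -0.1058  0.0548  0.0055] top@68 [ 0.5667 -0.1044] w@68 [ 0.5724 -0.0987]
fl +y-x w2 [[ 0.4704 -0.0816  0.068 ]]
w2 1233.5 [284. 161.] 0 [559.8  -6.1] [126.5  29.8] 4.1
w2 1233.5 [284. 161.] 0.008 [559.2  -4.2] [124.   29.3] 4.1
```

```bash
cat >> h.py <<'E'
def sil(d,x0,y0,x1,y1,z=0.008,th=None):
    g=d['frame'][y0:y1,x0:x1].max(2)
    if th is None: th,m=cv2.threshold(g,0,255,cv2.THRESH_BINARY_INV+cv2.THRESH_OTSU)
    m=(g<th).astype(np.uint8)
    c,_=cv2.findContours(m,cv2.RETR_EXTERNAL,cv2.CHAIN_APPROX_NONE)
    k=max(c,key=cv2.contourArea)[:,0]+[x0,y0]
    w=toplane(d,k.astype(float),z)[:,:2]
    r=cv2.minAreaRect((w*1000).astype(np.float32))
    M=cv2.moments((w*1000).astype(np.float32).reshape(-1,1,2));
    # long-axis angle
    b=cv2.boxPoints(r);e=[b[1]-b[0],b[2]-b[1]];L=max(e,key=np.linalg.norm)
    a=np.degrees(np.arctan2(L[1],L[0]));a=(a+90)%180-90
    P=[M['m10']/M['m00'],M['m01']/M['m00']]
    return th,np.round(r[0],1),np.round(P,1),np.round(sorted(r[1]),1),round(a,1)
E
python3 - <<'E'
from h import *
w1=np.load('w1.npy',allow_pickle=True).item();w2=np.load('w2.npy',allow_pickle=True).item()
for th in (None,75,85,95):
  print('ptd w1',*sil(w1,220,45,350,95,th=th)); print('sq w1',*sil(w1,203,284,310,310,th=th))
  print('ptd w2',*sil(w2,230,130,356,185,th=th)); print('rnd w2',*sil(w2,190,5,322,66,th=th))
t=grab('top');s=grab('scene')
for n,b in dict(sq=(381,177,409,241),fl=(113,176,138,237),rd=(184,160,208,225),pt=(248,147,273,213)).items(): print('top',n,*sil(t,*b))
E
```

```text
ptd w1 155.0 [575.7   2.2] [575.9   2.4] [ 43.2 163.5] 3.3
sq w1 149.0 [ 495.3 -356.6] [ 495.3 -356.5] [ 41.7 166.3] -7.3
ptd w2 151.0 [569.5  -2.3] [569.4  -7.3] [ 72.7 171.1] -6.2
rnd w2 144.0 [539.  176.3] [539.1 176.3] [ 43.2 165.3] 5.3Traceback (most recent call last):
  File "<stdin>", line 4, in <module>
  File "h.py", line 46, in sil
    k=max(c,key=cv2.contourArea)[:,0]+[x0,y0]
      ~~~^^^^^^^^^^^^^^^^^^^^^^^
ValueError: max() iterable argument is empty
```

Pads: pointed is at (576,0.5) mm, 3.3°; square (495.5,-358), -7.3°; round (539,175), 5.3°; flared (497,363.5), about 0°. The sizes match and the views agree to about 3 mm. The flared part's centre is about (486,-166) and its length lies at 82°. Next I check heights with the scene and top cameras and approach.

Call:
move_arm(
  commands=[
    [[-0.16,-0.88,-0.8],[0,0,-0.035],0.4],
    [[-0.16,-0.88,-0.8],[0,0,-0.035],0.4],
    [[-0.16,-0.88,-0.8],[0,0,-0.035],0.4],
    [[-0.16,-0.88,-0.8],[0,0,-0.035],0.4],
    [[-0.17,-0.88,-0.8],[0,0,-0.035],0.4],
  ],
)

```text
clock: 3.4
tcp_pos: [0.4861, -0.1704, 0.1234]
orientation: [0.001, 0.755, 0.656, 0.0]
wrist_force: [1.0, -0.1, -0.1]
finger_gap: 0.0598
```

Run:
```python
from h import *
t=grab('top');s=grab('scene')
print(tri(t,[(394.7,208.8),(124.8,206.6),(195.3,191.4),(259.9,178.1)],s,[(177.6,293.6),(308,145.5),(295.8,177.2),(281.6,213)]).round(4))
# stack corners scene: s1 crop (130,180)x4 : flared tops; top: t1 crop
sc=lambda x,y:(130+x/4,180+y/4); tp=lambda x,y:(280+x/5,150+y/5)
print('fl+y+x',tri(t,[tp(80,228)],s,[sc(470,118)]).round(4),'fl -y+x',tri(t,[tp(395,268)],s,[sc(313,250)]).round(4))
st=env.get_state();print(st['tcp_pos'],st['orientation'],st['finger_gap'])
d=grab('wrist'); cv2.imwrite('pics/w3.png',d['frame'][:,:,::-1])
```

```text
[[ 0.4955 -0.3588  0.0059  0.0043]
 [ 0.4966  0.3653  0.0058  0.0031]
 [ 0.5388  0.175   0.0065  0.003 ]
 [ 0.5761  0.0006  0.0068  0.0033]]
fl+y+x [[ 0.5241 -0.0911  0.0641  0.0047]] fl -y+x [[ 0.5061 -0.2465  0.0704  0.0092]]
[ 0.48319723 -0.17137307  0.1200936 ] [-0.0027614   0.7567877   0.65365263 -0.00172989] 0.05985304995128098
```

View pics/w3.png

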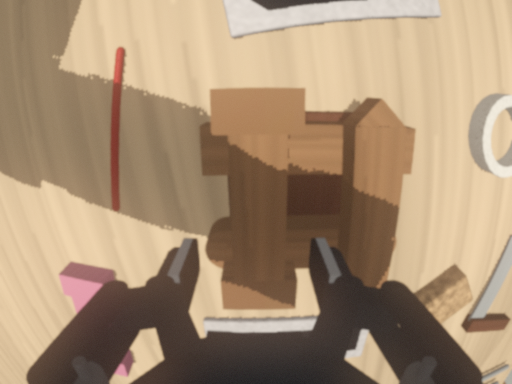

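Run:
```python
from h import *
d=grab('wrist')
w=toplane(d,[(211,89),(305,88),(296,308),(222,308)],.068)[:,:2]*1000
print(w.round(1),w.mean(0),np.linalg.norm((w[0]+w[1]-w[2]-w[3])/2), d['s']['tcp_pos'])
v=(w[0]+w[1]-w[2]-w[3]); print(np.degrees(np.arctan2(v[1],v[0])))
w=toplane(d,[(374,98),(360,292)],.068)[:,:2]*1000; print('pt tips?',w.round(1))
```

```text
[[ 471.8  -80.5]
 [ 526.7  -87.7]
 [ 506.2 -247.1]
 [ 449.1 -238.7]] [ 488.45253546 -163.50766575] 160.282284011629 [ 0.4843675  -0.17004171  0.12203362]
82.23788562316543
pt tips? [[ 569.8  -97.5]
 [ 557.8 -241.7]]
```

Call:
move_arm(
  commands=[
    [[0.03,0.07,-0.5],[0,0,0],0.4],
    [[0.03,0.07,-0.5],[0,0,0],0.4],
    [[0,0,-0.25],[0,0,0],0.4],
    [[0,0,-0.2],[0,0,0],0.4],
    [[0,0,0],[0,0,0],0.4],
  ],
)

```text
clock: 4.1
tcp_pos: [0.4892, -0.1619, 0.0662]
orientation: [-0.0, 0.754, 0.657, -0.0]
wrist_force: [-0.2, 0.4, 0.2]
finger_gap: 0.0598
```

Run:
```python
from h import *
for i in range(2):
  d=grab('wrist');print(d['s']['tcp_pos'],d['s']['wrist_force'])
cv2.imwrite('pics/w4.png',d['frame'][:,:,::-1])
```

```text
[ 0.48915711 -0.16194213  0.06615241] [-0.18319049  0.44929005  0.23311238]
[ 0.48943642 -0.16219373  0.06669413] [ 0.82476743 -0.1045719  -0.30382669]
```

View pics/w4.png

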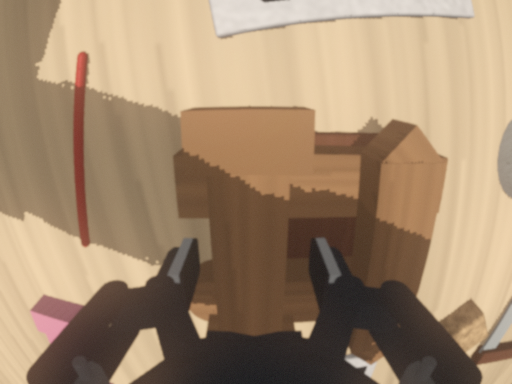

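Call:
move_arm(
  commands=[
    [[-0.03,-0.06,-0.1],[0,0,0],0.4],
    [[0,0,0],[0,0,0],-1],
    [[0,0,0],[0,0,0],-1],
    [[0,0,0],[0,0,0],-1],
    [[0,0,0],[0,0,0],-1],
  ],
)

```text
clock: 4.7
tcp_pos: [0.4882, -0.165, 0.0627]
orientation: [0.0, 0.755, 0.656, 0.0]
wrist_force: [-0.4, -0.6, 2.3]
finger_gap: 0.0352
```

Call:
move_arm(
  commands=[
    [[0,0,0.15],[0,0,0],-1],
    [[0,0,0.5],[0,0,0],-1],
    [[0,0,1],[0,0,0],-1],
    [[0,0,1],[0,0,0],-1],
    [[0,0,0],[0,0,0],-1],
  ],
)

```text
clock: 5.2
tcp_pos: [0.491, -0.1662, 0.174]
orientation: [0.004, 0.754, 0.656, 0.002]
wrist_force: [0.4, -0.2, -1.4]
finger_gap: 0.0353
```

Run:
```python
from h import *
d=grab('wrist');print(d['s'])
cv2.imwrite('pics/w5.png',d['frame'][:,:,::-1])
```

```text
{'clock': 5.2, 'joint_pos': array([-4.81352969e-01,  2.33486487e-01, -2.52014298e-01,  1.07558822e+00,
        1.68091819e-04,  1.22816872e+00]), 'qvel': array([-1.27858972e-03,  4.20670511e-02, -8.49168250e-02, -8.42512940e-02,
       -5.68872838e-04, -6.67442037e-05]), 'tau': array([ 1.74864577e-01, -4.22975993e+01,  2.77119148e+01,  1.42644525e+00,
       -5.68796560e-03,  3.88674525e-04]), 'tcp_pos': array([ 0.49104337, -0.16617838,  0.17403192]), 'orientation': array([0.00448851, 0.7544048 , 0.65639152, 0.00184882]), 'wrist_force': array([ 0.35317723, -0.15873579, -1.42504035]), 'ft_torque': array([-0.03099744, -0.03461231,  0.04400484]), 'finger_gap': 0.03525581140083912}
```

View pics/w5.png

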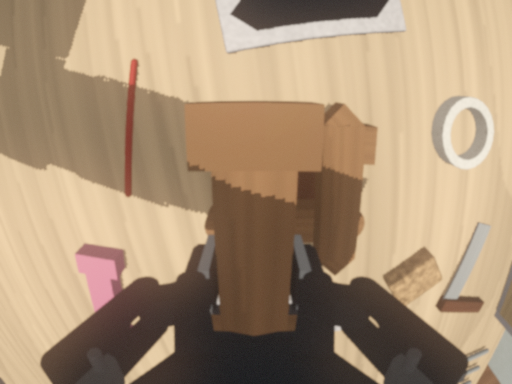

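```bash
cat >> h.py <<'E'
def inhand(d,uv,up):
    """pixel -> tool-frame xy (mm) on horizontal plane 'up' m above TCP (tool z=-up)"""
    M=d['mount'];K=d['mtx'];uv=np.atleast_2d(np.array(uv,float));x=(uv-[K[0,2],K[1,2]])/K[0,0]
    r=np.linalg.norm(x,axis=1,keepdims=True);v=np.hstack([np.sin(r)*x/r,np.cos(r)])@M[:3,:3].T;o=M[:3,3]
    return ((o+v*((-up-o[2])/v[:,2:3]))*1000)[:,:2]
E
python3 - <<'E'
from h import *
d=grab('wrist');print(inhand(d,[(187,102),(324,103),(297,331),(216,331)],.005).round(1))
E
```

```text
[[ 81.1 -26.4]
 [ 80.7  28.1]
 [-38.7  24. ]
 [-38.5 -20.9]]
```

Call:
move_arm(
  commands=[
    [[0.02,0.88,0],[0,0,0.82],-1],
    [[0.02,0.88,0],[0,0,0.82],-1],
    [[0.02,0.88,0],[0,0,0.82],-1],
    [[0.02,0.88,0],[0,0,0.82],-1],
    [[0.02,0.88,0],[0,0,0.82],-1],
  ],
)

```text
clock: 5.8
tcp_pos: [0.4905, 0.0128, 0.1664]
orientation: [-0.002, 0.537, 0.844, -0.001]
wrist_force: [0.7, -0.3, -1.0]
finger_gap: 0.0355
```

Call:
move_arm(
  commands=[
    [[0.02,0.88,0],[0,0,0.82],-1],
    [[0.02,0.88,0],[0,0,0.82],-1],
    [[0.02,0.88,0],[0,0,0.82],-1],
    [[0.02,0.88,0],[0,0,0.82],-1],
    [[0.02,0.88,0],[0,0,0.82],-1],
  ],
)

```text
clock: 6.3
tcp_pos: [0.4945, 0.1885, 0.1663]
orientation: [-0.002, 0.276, 0.961, -0.001]
wrist_force: [1.0, 0.3, -0.0]
finger_gap: 0.0352
```

Call:
move_arm(
  commands=[
    [[0.02,0.88,0],[0,0,0.82],-1],
    [[0.02,0.88,0],[0,0,0.82],-1],
    [[0.02,0.88,0],[0,0,0.82],-1],
    [[0.02,0.88,0],[0,0,0.82],-1],
    [[0.0,0.0,0],[0,0,0],-1],
  ],
)

```text
clock: 6.8
tcp_pos: [0.4979, 0.3313, 0.1659]
orientation: [-0.001, 0.05, 0.999, -0.0]
wrist_force: [0.0, -0.7, -0.7]
finger_gap: 0.0354
```

Run:
```python
from h import *
d=grab('wrist');print(d['s']['tcp_pos'],d['s']['orientation'],d['s']['finger_gap'])
cv2.imwrite('pics/w6.png',d['frame'][:,:,::-1])
t=grab('top');crop(t,80,130,180,260,4,'t3.png')
```

```text
[0.49787885 0.33134198 0.16591446] [-1.36279398e-03  5.02167067e-02  9.98737416e-01 -1.62471671e-06] 0.035417062803260145
```

View pics/w6.png

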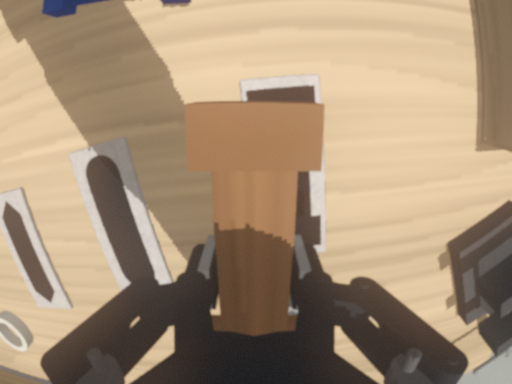

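View pics/t3.png

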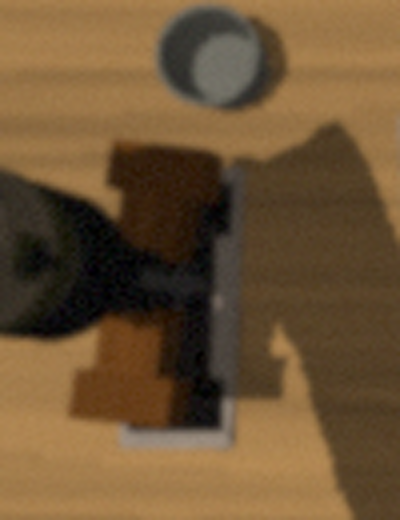

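Run:
```python
from h import *
d=grab('wrist')
p=toplane(d,[(241,82),(319,76),(325,247),(247,93),(313,87),(318,243)],.008)*1000;print(p.round(1))
v=p[2]-p[1];print(np.degrees(np.arctan2(v[1],v[0])),np.linalg.norm(v));v=p[0]-p[1];print(np.degrees(np.arctan2(v[1],v[0])),np.linalg.norm(v))
c=p[1]+0;
```

```text
[[404.5 327.5   8. ]
 [405.  400.9   8. ]
 [585.1 399.1   8. ]
 [415.5 331.9   8. ]
 [415.2 394.2   8. ]
 [578.9 391.2   8. ]]
-0.601841014344421 180.12861287202617
-90.40334690753576 73.47635431445616
```

Call:
move_arm(
  commands=[
    [[0.04,0.8,0],[0,0,0.66],-1],
    [[0,0,-0.9],[0,0,0],-1],
    [[0,0,-0.9],[0,0,0],-1],
    [[0,0,-0.7],[0,0,0],-1],
    [[0,0,0],[0,0,0],-1],
  ],
)

```text
clock: 7.45
tcp_pos: [0.4974, 0.3566, 0.0635]
orientation: [-0.004, 0.009, 1.0, -0.002]
wrist_force: [-1.1, 0.8, -1.4]
finger_gap: 0.0356
```

Run:
```python
from h import *
d=grab('wrist');print(d['s']['tcp_pos'],d['s']['orientation'],d['s']['finger_gap'])
d=grab('wrist');print(d['s']['tcp_pos'],d['s']['orientation'],d['s']['finger_gap'])
cv2.imwrite('pics/w7.png',d['frame'][:,:,::-1])
t=grab('top');crop(t,80,130,180,260,4,'t4.png')
```

```text
[0.49744636 0.35662181 0.06346573] [-0.00433721  0.00862366  0.99995036 -0.00246963] 0.035585384940577176
[0.49900787 0.35761272 0.06611545] [-0.00263389  0.00851084  0.9999592  -0.00149152] 0.03515415556808203
```

View pics/w7.png

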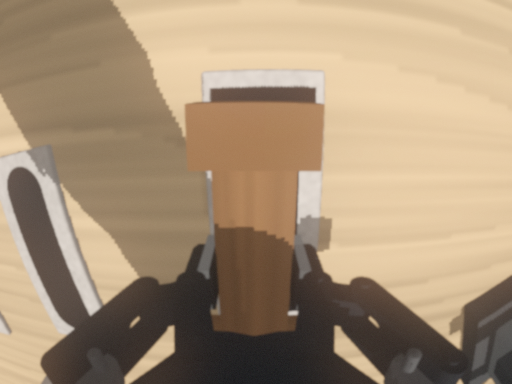

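View pics/t4.png

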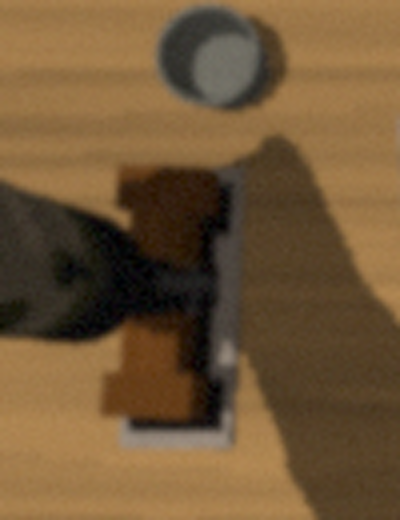

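Run:
```python
from h import *
d=grab('wrist');z=d['s']['tcp_pos'][2]
print(d['s']['tcp_pos'])
p=toplane(d,[(203,72),(324,71),(210,88),(316,87)],.008)*1000;print(p.round(1))
p=toplane(d,[(187,103),(323,103)],z+.005)*1000;print(p.round(1))
```

```text
[0.50160448 0.35945334 0.06950268]
[[405.7 331.7   8. ]
 [405.7 406.1   8. ]
 [416.  335.8   8. ]
 [416.  401.    8. ]]
[[422.8 335.9  74.5]
 [423.7 390.1  74.5]]
```

Call:
move_arm(
  commands=[
    [[-0.05,0.14,-0.4],[0,0,0],-1],
    [[0,0,-0.3],[0,0,0],-1],
    [[0,0,0],[0,0,0],-1],
  ],
)

```text
clock: 7.95
tcp_pos: [0.4982, 0.3651, 0.0397]
orientation: [-0.001, 0.007, 1.0, -0.0]
wrist_force: [-0.1, -0.0, -0.9]
finger_gap: 0.0356
```

Run:
```python
from h import *
P=[]
for i in range(4):
  d=grab('wrist');P.append(np.r_[d['s']['tcp_pos'],d['s']['wrist_force']])
print(np.array(P).round(4))
cv2.imwrite('pics/w8.png',d['frame'][:,:,::-1])
s=grab('scene');crop(s,260,120,360,170,6,'s8.png')
```

```text
[[ 0.4982  0.3651  0.0397 -0.1273 -0.0386 -0.927 ]
 [ 0.4985  0.3653  0.0403  0.5334 -0.8921 -0.2956]
 [ 0.499   0.3655  0.0408  0.0736  0.3764 -0.7814]
 [ 0.4992  0.3657  0.0411  0.9498  0.0831 -0.0396]]
```

View pics/w8.png

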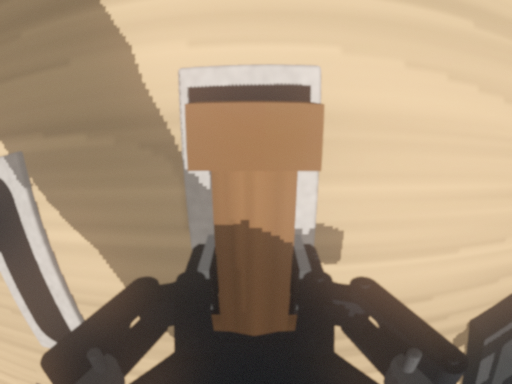

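View pics/s8.png

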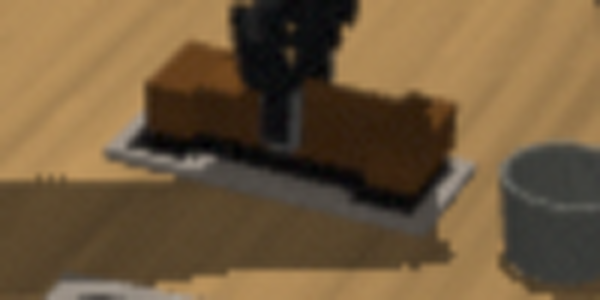

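Run:
```python
from h import *
d=grab('wrist');z=d['s']['tcp_pos'][2]
print(d['s']['tcp_pos'])
p=toplane(d,[(180,68),(320,66),(190,86),(310,85)],.008)*1000;print(p.round(1))
p=toplane(d,[(187,103),(323,103)],z+.005)*1000;print(p.round(1))
```

```text
[0.49937864 0.36581787 0.04119541]
[[402.7 330.5   8. ]
 [403.  403.5   8. ]
 [412.7 335.6   8. ]
 [413.3 398.1   8. ]]
[[420.6 342.2  46.2]
 [421.4 396.3  46.2]]
```

Call:
move_arm(
  commands=[
    [[-0.08,-0.05,-0.15],[0,0,0],-1],
    [[0,0,-0.08],[0,0,0],-1],
    [[0,0,0],[0,0,0],-1],
    [[0,0,0],[0,0,0],-1],
  ],
)

```text
clock: 8.65
tcp_pos: [0.4953, 0.3635, 0.0308]
orientation: [-0.0, 0.007, 1.0, -0.0]
wrist_force: [-0.5, 0.3, -1.6]
finger_gap: 0.035
```

Still no contact (wrist force about -1.6 N), so I'll ease down.

Call:
move_arm(
  commands=[
    [[0,0,-0.04],[0,0,0],-1],
    [[0,0,0],[0,0,0],-1],
  ],
)

```text
clock: 8.85
tcp_pos: [0.4955, 0.3636, 0.0307]
orientation: [0.0, 0.007, 1.0, 0.0]
wrist_force: [-3.3, -1.5, 8.7]
finger_gap: 0.0352
```

Contact at 8.7 N. Release and rise.

Call:
move_arm(
  commands=[
    [[0,0,0],[0,0,0],0.2],
    [[0,0,0],[0,0,0],0.4],
    [[0,0,0],[0,0,0],0.4],
    [[0,0,0.5],[0,0,0],0.4],
    [[0,0,1],[0,0,0],0.4],
  ],
)

```text
clock: 9.35
tcp_pos: [0.4931, 0.3622, 0.0863]
orientation: [-0.003, 0.007, 1.0, -0.002]
wrist_force: [1.7, 0.9, -0.7]
finger_gap: 0.0598
```

Call:
move_arm(
  commands=[
    [[0,0,1],[0,0,0],0.4],
    [[-1,0,1],[0,0,0],0.4],
    [[-1,0,0.6],[0,0,0],0.4],
    [[0,0,0],[0,0,0],0.4],
  ],
)

```text
clock: 9.75
tcp_pos: [0.4178, 0.3645, 0.1929]
orientation: [0.001, 0.006, 1.0, 0.001]
wrist_force: [0.4, 0.6, -0.4]
finger_gap: 0.0598
```

Run:
```python
from h import *
d=grab('wrist');print(d['s']['tcp_pos'],d['s']['finger_gap'])
cv2.imwrite('pics/w9.png',d['frame'][:,:,::-1]);np.save('w9.npy',d,allow_pickle=True)
s=grab('scene');crop(s,260,120,360,170,6,'s9.png')
```

```text
[0.41777019 0.36450036 0.19287257] 0.05982509696225415
```

View pics/w9.png

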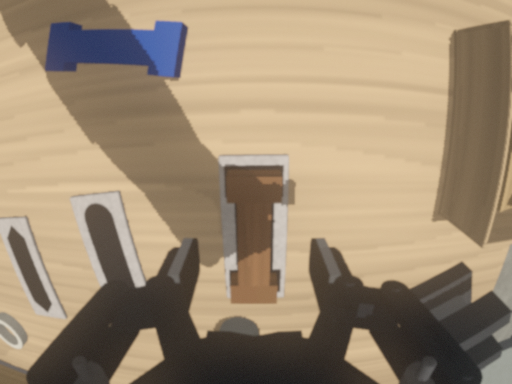

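View pics/s9.png

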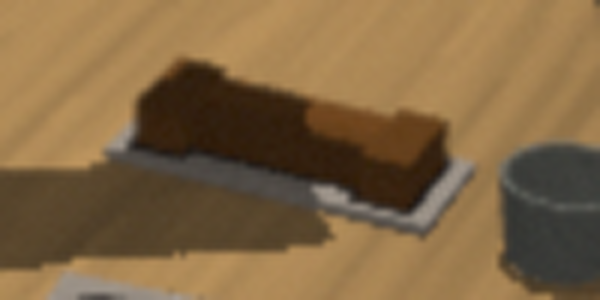

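Run:
```python
from h import *
d=np.load('w9.npy',allow_pickle=True).item(); crop(d,200,140,310,320,3.3,'w9c.png')
```

```text
(no output)
```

View pics/w9c.png

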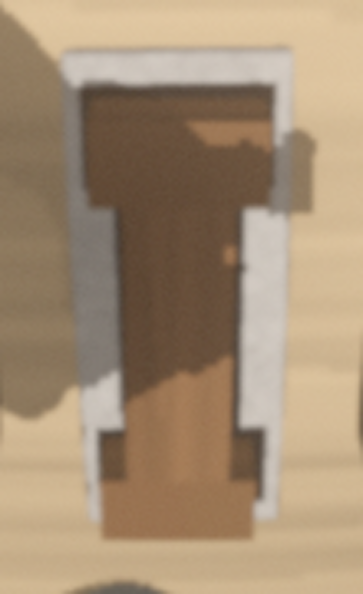

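Run:
```python
from h import *
d=np.load('w9.npy',allow_pickle=True).item()
f=lambda L:[(200+x/3.3,140+y/3.3) for x,y in L]
p=toplane(d,f([(65,55),(290,50),(92,520),(277,517)]),.008)*1000;print(p.round(1),p.mean(0))
q=toplane(d,f([(84,120),(272,120),(102,538),(253,538)]),.036)*1000;print(q.round(1),q.mean(0))
for w in(p,q):
  v=w[2]+w[3]-w[0]-w[1];print(np.degrees(np.arctan2(v[1],v[0])),np.linalg.norm(v)/2)
```

```text
[[403.  330.6   8. ]
 [402.4 403.    8. ]
 [590.4 330.2   8. ]
 [590.1 404.1   8. ]] [496.47084682 366.95008293   8.        ]
[[416.8 338.7  36. ]
 [417.6 394.7  36. ]
 [576.  336.7  36. ]
 [576.8 392.2  36. ]] [496.7999802  365.58360442  36.        ]
0.1157685101877987 187.53291993818897
-0.7941185177706536 159.2040537030827
```

Flared is within 1.5 mm and 1°. Now the pointed part.

Call:
move_arm(
  commands=[
    [[0.25,-0.9,-0.05],[0,0,-0.81],0.4],
    [[0.25,-0.9,-0.05],[0,0,-0.81],0.4],
    [[0.25,-0.9,-0.05],[0,0,-0.81],0.4],
    [[0.25,-0.9,-0.05],[0,0,-0.81],0.4],
    [[0.25,-0.9,-0.05],[0,0,-0.81],0.4],
  ],
)

```text
clock: 10.35
tcp_pos: [0.471, 0.1817, 0.1772]
orientation: [-0.001, 0.289, 0.957, -0.0]
wrist_force: [0.3, -0.0, 0.8]
finger_gap: 0.06
```

Call:
move_arm(
  commands=[
    [[0.25,-0.9,-0.05],[0,0,-0.81],0.4],
    [[0.25,-0.9,-0.05],[0,0,-0.81],0.4],
    [[0.25,-0.9,-0.05],[0,0,-0.81],0.4],
    [[0.25,-0.9,-0.05],[0,0,-0.81],0.4],
    [[0.25,-0.9,-0.05],[0,0,-0.81],0.4],
  ],
)

```text
clock: 10.85
tcp_pos: [0.5208, 0.0013, 0.1672]
orientation: [-0.001, 0.544, 0.839, -0.0]
wrist_force: [0.7, 0.2, -0.3]
finger_gap: 0.0598
```

Call:
move_arm(
  commands=[
    [[0.25,-0.9,-0.05],[0,0,-0.81],0.4],
    [[0.25,-0.9,-0.05],[0,0,-0.81],0.4],
    [[0.25,-0.9,-0.05],[0,0,-0.81],0.4],
    [[0.2,-0.9,-0.05],[0,0,-0.81],0.4],
    [[0.2,-0.9,-0.05],[0,0,-0.81],0.4],
  ],
)

```text
clock: 11.35
tcp_pos: [0.5664, -0.1788, 0.1568]
orientation: [-0.001, 0.757, 0.654, -0.0]
wrist_force: [0.7, 0.3, 0.2]
finger_gap: 0.0602
```

Call:
move_arm(
  commands=[
    [[0,0,0],[0,0,0],0.4],
    [[0,0,0],[0,0,0],0.4],
  ],
)

```text
clock: 11.55
tcp_pos: [0.5659, -0.1778, 0.1568]
orientation: [-0.001, 0.756, 0.655, -0.001]
wrist_force: [-0.2, -0.2, 0.2]
finger_gap: 0.0596
```

Run:
```python
from h import *
for i in range(3):
  d=grab('wrist');print(d['s']['tcp_pos'],d['s']['orientation'])
cv2.imwrite('pics/w10.png',d['frame'][:,:,::-1]);np.save('w10.npy',d,allow_pickle=True)
```

```text
[ 0.56586423 -0.17777924  0.15678069] [-1.30991999e-03  7.55570900e-01  6.55065374e-01 -5.05215203e-04]
[ 0.56572625 -0.1766822   0.15718419] [-1.28898971e-03  7.55079100e-01  6.55632296e-01 -4.28214874e-04]
[ 0.56576726 -0.17600396  0.15765202] [-1.02875958e-03  7.54755823e-01  6.56004921e-01 -3.64259058e-04]
```

View pics/w10.png

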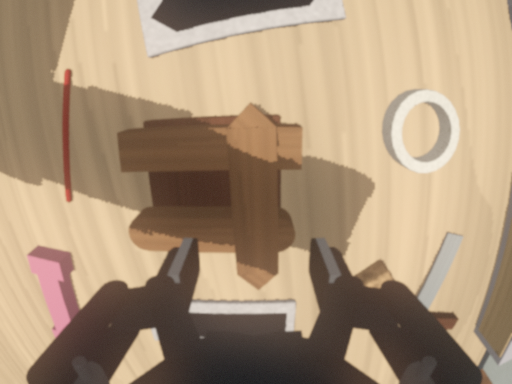

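Run:
```python
from h import *
d=np.load('w10.npy',allow_pickle=True).item()
q=toplane(d,[(251,104),(261,287)],.068)*1000
v=q[0]-q[1];print(q.round(1),q.mean(0),np.linalg.norm(v),np.degrees(np.arctan2(v[1],v[0])))
print(inhand(d,[(251,104),(261,287)],.068-.157).round(1))
n=d['s']['orientation'];print(np.degrees(np.arctan2(2*n[2]**2-1,2*n[1]*n[2])))
```

```text
[[ 574.3 -100.4   68. ]
 [ 560.9 -254.9   68. ]] [ 567.61107825 -177.64094537   68.        ] 155.08255820272916 85.02875536748229
[[ 76.   -1.9]
 [-78.4   6.3]]
-8.008223536404014
```

Call:
move_arm(
  commands=[
    [[0.04,0,-0.8],[0,0,0.37],0.4],
    [[0,0,-0.8],[0,0,0],0.4],
    [[0,0,-0.5],[0,0,0],0.4],
    [[0,0,-0.15],[0,0,0],0.4],
    [[0,0,0],[0,0,0],0.4],
  ],
)

```text
clock: 12.2
tcp_pos: [0.5673, -0.1752, 0.0683]
orientation: [-0.001, 0.737, 0.676, -0.0]
wrist_force: [-0.7, 0.1, 0.4]
finger_gap: 0.0598
```

Run:
```python
from h import *
for i in range(3):
  d=grab('wrist');print(d['s']['tcp_pos'],d['s']['orientation'])
cv2.imwrite('pics/w11.png',d['frame'][:,:,::-1])
```

```text
[ 0.56727369 -0.17518719  0.06828012] [-8.15552001e-04  7.37253699e-01  6.75615431e-01 -3.28806444e-04]
[ 0.56811101 -0.17570482  0.06939439] [1.54114907e-04 7.37332065e-01 6.75530454e-01 9.26925705e-05]
[ 0.56867746 -0.17614074  0.07012298] [8.57220972e-04 7.37424259e-01 6.75429174e-01 3.99335156e-04]
```

View pics/w11.png

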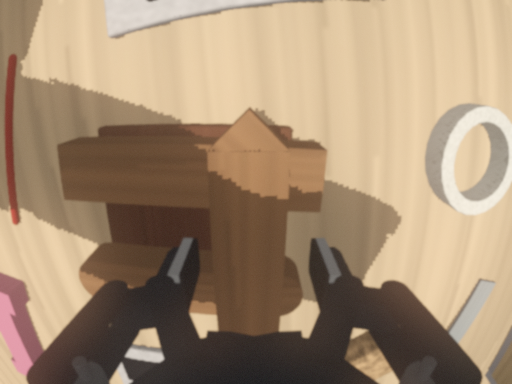

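Call:
move_arm(
  commands=[
    [[-0.02,-0.03,-0.14],[0,0,0],0.4],
    [[0,0,0],[0,0,0],-1],
    [[0,0,0],[0,0,0],-1],
    [[0,0,0],[0,0,0],-1],
    [[0,0,0],[0,0,0],-1],
  ],
)

```text
clock: 12.85
tcp_pos: [0.5672, -0.1778, 0.0637]
orientation: [0.0, 0.738, 0.675, 0.0]
wrist_force: [-0.3, -0.9, 2.1]
finger_gap: 0.0355
```

Call:
move_arm(
  commands=[
    [[0,0,0.15],[0,0,0],-1],
    [[0,0,0.5],[0,0,0],-1],
    [[0,0,1],[0,0,0],-1],
    [[0,0,0.8],[0,0,0],-1],
    [[0,0,0],[0,0,0],-1],
  ],
)

```text
clock: 13.35
tcp_pos: [0.5698, -0.1787, 0.1666]
orientation: [0.004, 0.738, 0.675, 0.002]
wrist_force: [1.2, 0.5, -1.6]
finger_gap: 0.0354
```

Run:
```python
from h import *
for i in range(3):
  d=grab('wrist');print(d['s']['tcp_pos'],d['s']['orientation'],d['s']['finger_gap'])
cv2.imwrite('pics/w12.png',d['frame'][:,:,::-1])
```

```text
[ 0.56975767 -0.17871831  0.16661448] [0.00403745 0.73770863 0.67510497 0.00172165] 0.03539265861163905
[ 0.56863543 -0.17823919  0.16404024] [0.00247665 0.73772948 0.67509106 0.00106765] 0.03501308953254749
[ 0.56746556 -0.17770258  0.16204551] [8.40057938e-04 7.37738765e-01 6.75085669e-01 3.84193310e-04] 0.03550768491394865
```

View pics/w12.png

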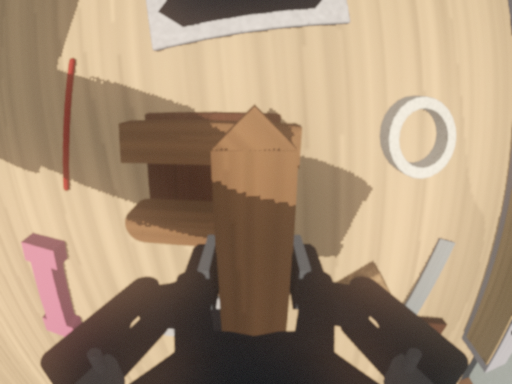

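Call:
move_arm(
  commands=[
    [[0.015,0.34,0],[0,0,0.945],-1],
    [[0.015,0.34,0],[0,0,0.945],-1],
    [[0.015,0.34,0],[0,0,0.945],-1],
    [[0.015,0.34,0],[0,0,0.945],-1],
    [[0.015,0.34,0],[0,0,0.945],-1],
  ],
)

```text
clock: 14.0
tcp_pos: [0.5687, -0.1086, 0.159]
orientation: [-0.002, 0.477, 0.879, -0.0]
wrist_force: [-0.2, 0.2, -0.4]
finger_gap: 0.0354
```

Call:
move_arm(
  commands=[
    [[0.015,0.34,0],[0,0,0.945],-1],
    [[0.015,0.34,0],[0,0,0.945],-1],
    [[0.015,0.34,0],[0,0,0.945],-1],
    [[0.015,0.34,0],[0,0,0.945],-1],
    [[0.015,0.34,0],[0,0,0.945],-1],
  ],
)

```text
clock: 14.5
tcp_pos: [0.5716, -0.0407, 0.159]
orientation: [-0.002, 0.167, 0.986, 0.0]
wrist_force: [0.0, 0.1, -1.2]
finger_gap: 0.0355
```

Call:
move_arm(
  commands=[
    [[0.015,0.34,0],[0,0,0.945],-1],
    [[0.015,0.34,0],[0,0,0.945],-1],
    [[0.015,0.34,0],[0,0,0.945],-1],
    [[0,0,0],[0,0,0],-1],
    [[0,0,0],[0,0,0],-1],
  ],
)

```text
clock: 15.0
tcp_pos: [0.5739, -0.0007, 0.1598]
orientation: [-0.001, -0.027, 1.0, 0.0]
wrist_force: [0.4, 0.5, -1.4]
finger_gap: 0.0351
```

Call:
move_arm(
  commands=[
    [[0,0,-0.9],[0,0,0],-1],
    [[0,0,-0.9],[0,0,0],-1],
    [[0,0,-0.7],[0,0,0],-1],
    [[0,0,0],[0,0,0],-1],
    [[0,0,0],[0,0,0],-1],
  ],
)

```text
clock: 15.5
tcp_pos: [0.5743, -0.0013, 0.061]
orientation: [-0.001, -0.027, 1.0, 0.0]
wrist_force: [0.3, -0.2, -1.1]
finger_gap: 0.0353
```

Run:
```python
from h import *
for i in range(3):
  d=grab('wrist');print(d['s']['tcp_pos'],d['s']['orientation'],d['s']['finger_gap'])
cv2.imwrite('pics/w13.png',d['frame'][:,:,::-1]);np.save('w13.npy',d,allow_pickle=True)
```

```text
[ 0.57431817 -0.00131295  0.06099938] [-9.16151060e-04 -2.68316455e-02  9.99639537e-01  1.38753616e-04] 0.03530775310313355
[ 0.57555556 -0.00138181  0.06226837] [ 5.22763905e-04 -2.70566907e-02  9.99633757e-01 -1.16357793e-04] 0.035242900460987776
[ 0.57617113 -0.0013483   0.06292028] [ 1.29095401e-03 -2.72829796e-02  9.99626888e-01 -2.37175570e-04] 0.03521051110670633
```

View pics/w13.png

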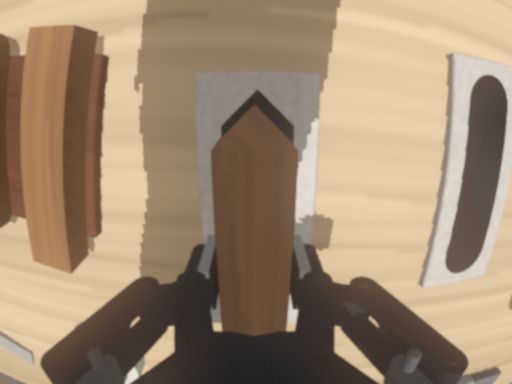

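Run:
```python
from h import *
d=np.load('w13.npy',allow_pickle=True).item();z=d['s']['tcp_pos'][2]
p=toplane(d,[(257.5,90),(197,72),(319,71)],.008)*1000;print(p.round(1))
p=toplane(d,[(255,106)],z+.005)*1000;print(p.round(1))
```

```text
[[492.8  -2.    8. ]
 [483.2 -38.3   8. ]
 [478.4  33.7   8. ]]
[[499.7  -3.3  67.9]]
```

Call:
move_arm(
  commands=[
    [[-0.02,0.03,-0.4],[0,0,0],-1],
    [[0,0,-0.25],[0,0,0],-1],
    [[0,0,-0.08],[0,0,0],-1],
    [[0,0,0],[0,0,0],-1],
  ],
)

```text
clock: 16.05
tcp_pos: [0.5742, 0.0004, 0.0323]
orientation: [0.0, -0.028, 1.0, 0.0]
wrist_force: [-0.1, 0.7, -1.5]
finger_gap: 0.0352
```

Call:
move_arm(
  commands=[
    [[0,0,-0.06],[0,0,0],-1],
    [[0,0,0],[0,0,0],-1],
  ],
)

```text
clock: 16.25
tcp_pos: [0.5746, 0.0004, 0.0317]
orientation: [0.001, -0.028, 1.0, -0.0]
wrist_force: [-3.6, -0.2, 8.1]
finger_gap: 0.0353
```

Call:
move_arm(
  commands=[
    [[0,0,0],[0,0,0],0.2],
    [[0,0,0],[0,0,0],0.4],
    [[0,0,0],[0,0,0],0.4],
    [[0,0,0.5],[0,0,0],0.4],
    [[0,0,1],[0,0,0],0.4],
  ],
)

```text
clock: 16.75
tcp_pos: [0.5712, 0.0008, 0.087]
orientation: [-0.004, -0.028, 1.0, 0.001]
wrist_force: [-0.7, -0.3, -0.3]
finger_gap: 0.0599
```

Call:
move_arm(
  commands=[
    [[0,0,1],[0,0,0],0.4],
    [[-1,0,1],[0,0,0],0.4],
    [[-1,0,0.6],[0,0,0],0.4],
    [[0,0,0],[0,0,0],0.4],
    [[0,0,0],[0,0,0],0.4],
  ],
)

```text
clock: 17.25
tcp_pos: [0.499, 0.0004, 0.19]
orientation: [0.001, -0.028, 1.0, -0.0]
wrist_force: [-0.4, -0.2, 0.2]
finger_gap: 0.0598
```

Run:
```python
from h import *
d=grab('wrist');print(d['s']['tcp_pos'],d['s']['finger_gap'])
cv2.imwrite('pics/w14.png',d['frame'][:,:,::-1]);np.save('w14.npy',d,allow_pickle=True)
crop(d,200,140,310,320,3.3,'w14c.png')
```

```text
[4.98960295e-01 3.95897499e-04 1.90016788e-01] 0.05982564949655772
```

View pics/w14.png

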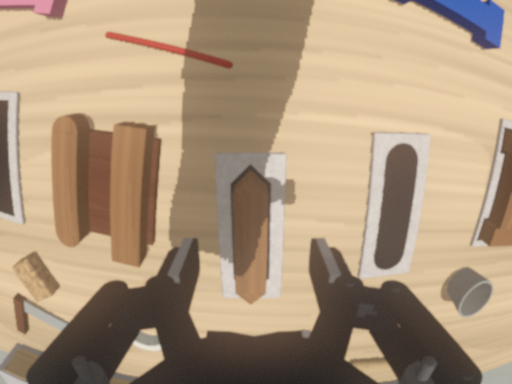

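View pics/w14c.png

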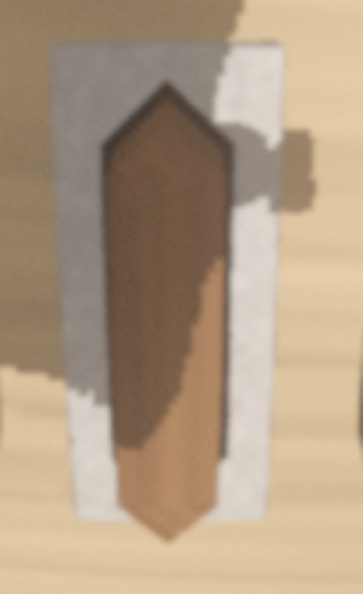

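Run:
```python
from h import *
d=np.load('w14.npy',allow_pickle=True).item()
f=lambda L:[(200+x/3.3,140+y/3.3) for x,y in L]
p=toplane(d,f([(50,45),(284,45),(78,520),(266,520)]),.008)*1000;c=p.mean(0);print(p.round(1),c)
v=p[2]+p[3]-p[0]-p[1];v/=np.linalg.norm(v)
q=toplane(d,f([(168,541)]),.036)[0]*1000;print(q, (q-c)@v, (q-c)@np.array([-v[1],v[0],0]),np.degrees(np.arctan2(v[1],v[0])))
w=toplane(d,f([(105,160),(230,160),(118,505),(218,505)]),.036)*1000;print(w.round(1))
# lower parts + board, height .040
print(toplane(d,[(53,118),(88,116),(112,123),(155,124),(112,259),(140,265),(60,243),(80,243)],.04).round(4)*1000)
```

```text
[[483.1 -39.7   8. ]
 [479.   34.7   8. ]
 [671.9 -28.2   8. ]
 [667.6  46.2   8. ]] [575.39057239   3.24814833   8.        ]
[656.24993861   7.04497496  36.        ] 80.94042979480415 -1.1400977189414692 3.495396174152625
[[511.2 -19.1  36. ]
 [509.1  18.1  36. ]
 [640.2 -11.5  36. ]
 [638.1  23.9  36. ]]
[[ 440.7 -217.1   40. ]
 [ 440.4 -169.7   40. ]
 [ 448.1 -141.2   40. ]
 [ 449.3  -94.8   40. ]
 [ 605.2 -159.4   40. ]
 [ 608.7 -123.4   40. ]
 [ 593.1 -234.    40. ]
 [ 588.7 -201.5   40. ]]
```

Pointed is within about 1.5 mm. Now the square part at about (529,-133).

Call:
move_arm(
  commands=[
    [[0.15,-0.66,-0.25],[0,0,-0.25],0.4],
    [[0.15,-0.66,-0.25],[0,0,-0.25],0.4],
    [[0.15,-0.66,-0.25],[0,0,-0.25],0.4],
    [[0.15,-0.66,-0.25],[0,0,-0.25],0.4],
    [[0.15,-0.66,-0.25],[0,0,-0.25],0.4],
  ],
)

```text
clock: 17.8
tcp_pos: [0.5293, -0.1327, 0.1367]
orientation: [-0.001, 0.06, 0.998, 0.0]
wrist_force: [0.2, 0.1, 0.7]
finger_gap: 0.0598
```

Call:
move_arm(
  commands=[
    [[0,0,0],[0,0,0],0.4],
    [[0,0,0],[0,0,0],0.4],
  ],
)

```text
clock: 18.0
tcp_pos: [0.5285, -0.1318, 0.1371]
orientation: [-0.001, 0.06, 0.998, 0.001]
wrist_force: [-0.6, 0.7, 0.7]
finger_gap: 0.0594
```

Run:
```python
from h import *
for i in range(3):
  d=grab('wrist');print(d['s']['tcp_pos'],d['s']['orientation'],d['s']['finger_gap'])
cv2.imwrite('pics/w15.png',d['frame'][:,:,::-1]);np.save('w15.npy',d,allow_pickle=True)
```

```text
[ 0.52852455 -0.13184504  0.13710283] [-1.48320690e-03  5.97839028e-02  9.98209965e-01  7.41766565e-04] 0.05942918761205735
[ 0.5285329  -0.13126398  0.13774285] [-1.10318263e-03  5.92778261e-02  9.98240718e-01  6.25309546e-04] 0.05978057717376516
[ 0.52862101 -0.13092161  0.13828921] [-7.05039008e-04  5.89176900e-02  9.98262509e-01  4.14738999e-04] 0.05980337826355789
```

View pics/w15.png

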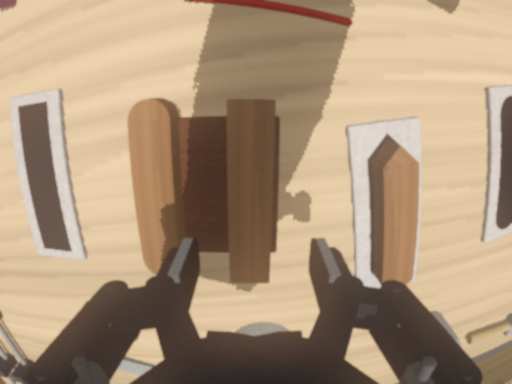

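Run:
```python
from h import *
d=np.load('w15.npy',allow_pickle=True).item()
w=toplane(d,[(227,99),(275,100),(269,283),(229,282)],.04)*1000
v=w[0]+w[1]-w[2]-w[3];print(w.round(1),w.mean(0),np.linalg.norm(v)/2,np.degrees(np.arctan2(v[1],v[0]))-180)
print(inhand(d,[(227,99),(275,100),(269,283),(229,282)],.04-.138).round(1))
w=toplane(d,[(152,98),(155,275)],.04)*1000;print(w)
```

```text
[[ 449.3 -139.6   40. ]
 [ 454.3 -104.6   40. ]
 [ 612.5 -125.2   40. ]
 [ 607.2 -161.3   40. ]] [ 530.84162881 -132.67761187   40.        ] 159.43431924799268 -7.638265346734897
[[ 77.6 -17.9]
 [ 76.7  17.3]
 [-82.6  15.5]
 [-81.6 -21. ]]
[[ 439.20897869 -196.5853788    40.        ]
 [ 594.39309014 -230.30633289   40.        ]]
```

Call:
move_arm(
  commands=[
    [[0.06,-0.05,-0.8],[0,0,-0.1],0.4],
    [[0,0,-0.8],[0,0,0],0.4],
    [[0,0,-0.6],[0,0,0],0.4],
    [[0,0,-0.2],[0,0,0],0.4],
    [[0,0,0],[0,0,0],0.4],
  ],
)

```text
clock: 18.65
tcp_pos: [0.5304, -0.1325, 0.0424]
orientation: [-0.001, 0.066, 0.998, 0.0]
wrist_force: [-0.4, 0.4, 0.4]
finger_gap: 0.0599
```

Run:
```python
from h import *
for i in range(3):
  d=grab('wrist');print(d['s']['tcp_pos'],d['s']['orientation'],d['s']['wrist_force'])
cv2.imwrite('pics/w16.png',d['frame'][:,:,::-1])
```

```text
[ 0.53036822 -0.13252713  0.04235843] [-9.87546534e-04  6.56742324e-02  9.97840548e-01  4.01594939e-04] [-0.40945588  0.43832805  0.35271647]
[ 0.53131519 -0.13303385  0.04349721] [3.09816514e-05 6.58006354e-02 9.97832787e-01 6.22548201e-05] [-0.34395972  0.91755723  1.362698  ]
[ 0.53196077 -0.13344413  0.04422791] [ 8.19246544e-04  6.59081908e-02  9.97825333e-01 -2.10602688e-04] [ 0.11473575  0.93274046 -0.2830344 ]
```

View pics/w16.png

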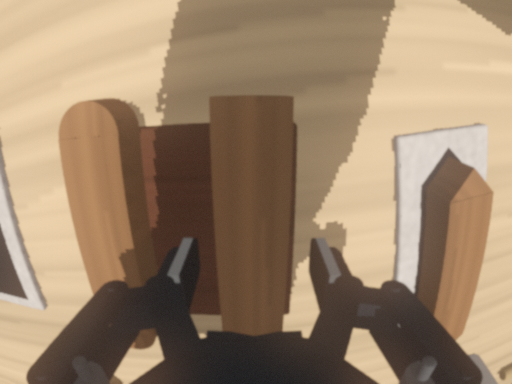

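Call:
move_arm(
  commands=[
    [[0,0,-0.19],[0,0,0],0.4],
    [[0,0,0],[0,0,0],-1],
    [[0,0,0],[0,0,0],-1],
    [[0,0,0],[0,0,0],-1],
    [[0,0,0],[0,0,0],-1],
  ],
)

```text
clock: 19.3
tcp_pos: [0.5313, -0.1336, 0.0357]
orientation: [0.0, 0.066, 0.998, -0.0]
wrist_force: [-0.1, -0.2, 2.1]
finger_gap: 0.0351
```

Call:
move_arm(
  commands=[
    [[0,0,0.15],[0,0,0],-1],
    [[0,0,0.5],[0,0,0],-1],
    [[0,0,1],[0,0,0],-1],
    [[0,0,0.8],[0,0,0],-1],
    [[0,0,0],[0,0,0],-1],
  ],
)

```text
clock: 19.8
tcp_pos: [0.534, -0.1347, 0.1385]
orientation: [0.004, 0.066, 0.998, -0.001]
wrist_force: [0.9, -0.1, -2.1]
finger_gap: 0.0354
```

Run:
```python
from h import *
for i in range(3):
  d=grab('wrist');print(d['s']['tcp_pos'],d['s']['orientation'],d['s']['finger_gap'])
cv2.imwrite('pics/w17.png',d['frame'][:,:,::-1])
```

```text
[ 0.53397805 -0.13471896  0.13848954] [ 0.00403635  0.06626821  0.99779283 -0.00130714] 0.03540445763863139
[ 0.53283542 -0.1342704   0.13613746] [ 2.56861737e-03  6.62869781e-02  9.97796946e-01 -8.32295223e-04] 0.0349964038995262
[ 0.53153817 -0.13375885  0.13426312] [ 8.98858928e-04  6.63069528e-02  9.97798832e-01 -2.65446834e-04] 0.035107562525666436
```

View pics/w17.png

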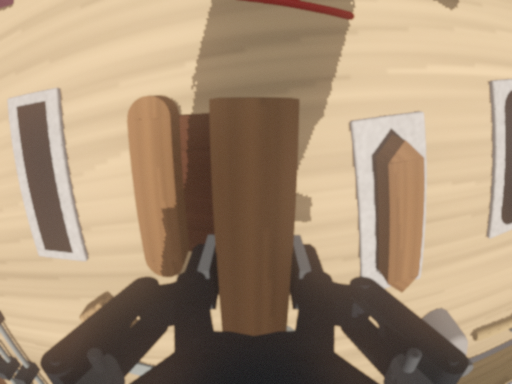

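Call:
move_arm(
  commands=[
    [[-0.14,-0.93,0],[0,0,0],-1],
    [[-0.14,-0.93,0],[0,0,0],-1],
    [[-0.14,-0.93,0],[0,0,0],-1],
    [[-0.14,-0.93,0],[0,0,0],-1],
    [[-0.14,-0.93,0],[0,0,0],-1],
  ],
)

```text
clock: 20.45
tcp_pos: [0.5016, -0.32, 0.1313]
orientation: [-0.002, 0.066, 0.998, 0.001]
wrist_force: [0.9, -0.1, 0.0]
finger_gap: 0.0349
```

Call:
move_arm(
  commands=[
    [[-0.14,-0.93,0],[0,0,0],-1],
    [[0,0,-0.9],[0,0,0],-1],
    [[0,0,-0.9],[0,0,0],-1],
    [[0,0,0],[0,0,0],-1],
    [[0,0,0],[0,0,0],-1],
  ],
)

```text
clock: 20.95
tcp_pos: [0.4962, -0.3554, 0.0598]
orientation: [-0.002, 0.066, 0.998, 0.002]
wrist_force: [0.7, -0.6, -0.0]
finger_gap: 0.0351
```

Run:
```python
from h import *
for i in range(3):
  d=grab('wrist');print(d['s']['tcp_pos'],d['s']['orientation'],d['s']['finger_gap'])
cv2.imwrite('pics/w18.png',d['frame'][:,:,::-1]);np.save('w18.npy',d,allow_pickle=True)
```

```text
[ 0.49615948 -0.35544725  0.05980773] [-0.00186504  0.06624629  0.99780026  0.00160845] 0.03510775567738062
[ 0.49740561 -0.35640954  0.06151373] [-4.25434330e-04  6.61209118e-02  9.97811448e-01  3.98462235e-04] 0.03549511988878354
[ 0.49820927 -0.356988    0.06262897] [ 5.39778173e-04  6.60206361e-02  9.97818031e-01 -4.01782397e-04] 0.03518669246233545
```

View pics/w18.png

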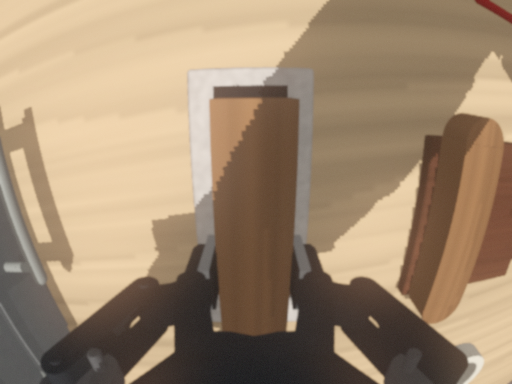

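Run:
```python
from h import *
d=np.load('w18.npy',allow_pickle=True).item();z=d['s']['tcp_pos'][2]
print(inhand(d,[(190,71),(313,70),(214,87),(288,86)],.008-z).round(1))
print(inhand(d,[(210,98),(299,98)],.0045).round(1))
```

```text
[[ 96.2 -36. ]
 [ 96.6  36.8]
 [ 85.9 -21.7]
 [ 86.4  21.9]]
[[ 80.3 -15.5]
 [ 80.3  19.7]]
```

Call:
move_arm(
  commands=[
    [[-0.05,-0.04,-0.4],[0,0,0],-1],
    [[0,0,-0.25],[0,0,0],-1],
    [[0,0,-0.08],[0,0,0],-1],
    [[0,0,0],[0,0,0],-1],
  ],
)

```text
clock: 21.5
tcp_pos: [0.4955, -0.3581, 0.0323]
orientation: [-0.0, 0.066, 0.998, 0.0]
wrist_force: [-0.8, 0.1, -0.5]
finger_gap: 0.0355
```

Call:
move_arm(
  commands=[
    [[0,0,-0.05],[0,0,0],-1],
    [[0,0,0],[0,0,0],-1],
  ],
)

```text
clock: 21.7
tcp_pos: [0.496, -0.3586, 0.0318]
orientation: [0.001, 0.066, 0.998, -0.0]
wrist_force: [-1.0, 1.2, 3.3]
finger_gap: 0.035
```

Contact. Release, rise, and step back to check.

Call:
move_arm(
  commands=[
    [[0,0,0],[0,0,0],0.2],
    [[0,0,0],[0,0,0],0.4],
    [[0,0,0],[0,0,0],0.4],
    [[0,0,0.5],[0,0,0],0.4],
    [[0,0,1],[0,0,0],0.4],
  ],
)

```text
clock: 22.2
tcp_pos: [0.4934, -0.3565, 0.0874]
orientation: [-0.003, 0.066, 0.998, 0.002]
wrist_force: [-0.0, -0.0, -0.1]
finger_gap: 0.0597
```

Call:
move_arm(
  commands=[
    [[0,0,1],[0,0,0],0.4],
    [[-1,0,1],[0,0,0],0.4],
    [[-0.8,0,0.6],[0,0,0],0.4],
    [[0,0,0],[0,0,0],0.4],
    [[0,0,0],[0,0,0],0.4],
  ],
)

```text
clock: 22.7
tcp_pos: [0.4282, -0.3589, 0.1904]
orientation: [0.001, 0.067, 0.998, -0.001]
wrist_force: [-0.7, 0.1, -0.6]
finger_gap: 0.0597
```

Run:
```python
from h import *
d=grab('wrist');print(d['s']['tcp_pos'],d['s']['finger_gap'])
cv2.imwrite('pics/w19.png',d['frame'][:,:,::-1]);np.save('w19.npy',d,allow_pickle=True)
crop(d,200,140,310,320,3.3,'w19c.png')
```

```text
[ 0.4282003  -0.35891216  0.1904289 ] 0.059736553714272556
```

View pics/w19c.png

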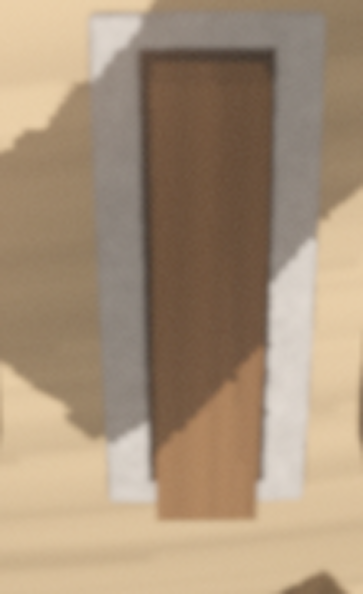

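Run:
```python
from h import *
d=np.load('w19.npy',allow_pickle=True).item();z=d['s']['tcp_pos'][2]
f=lambda L:[(200+x/3.3,140+y/3.3) for x,y in L]
p=inhand(d,f([(90,14),(325,12),(110,500),(301,498)]),.008-z);print(p.round(1),p.mean(0))
q=inhand(d,f([(147,66),(272,66),(158,519),(255,519)]),.036-z);print(q.round(1),q.mean(0))
print(d['s']['joint_pos'])
```

```text
[[  28.7  -26. ]
 [  29.6   48.4]
 [-159.6  -24.9]
 [-159.2   49.7]] [-65.10858551  11.81580132]
[[  18.2   -7.2]
 [  18.3   29.1]
 [-146.1   -5.5]
 [-146.4   29.3]] [-63.9990932  11.4277309]
[-8.41455814e-01  3.04138317e-01 -1.14766740e-01  1.14959281e+00
  3.59053351e-04 -7.07720269e-01]
```

Square is within about 1.5 mm. Now the round part.

Call:
move_arm(
  commands=[
    [[0.46,0.73,-0.25],[0,0,0],0.4],
    [[0.46,0.73,-0.25],[0,0,0],0.4],
    [[0.46,0.73,-0.25],[0,0,0],0.4],
    [[0.46,0.73,-0.25],[0,0,0],0.4],
    [[0.46,0.73,-0.25],[0,0,0],0.4],
  ],
)

```text
clock: 23.25
tcp_pos: [0.5209, -0.2103, 0.1372]
orientation: [-0.001, 0.066, 0.998, 0.001]
wrist_force: [-0.3, -0.7, 0.1]
finger_gap: 0.0598
```

Call:
move_arm(
  commands=[
    [[0,0,0],[0,0,0],0.4],
    [[0,0,0],[0,0,0],0.4],
  ],
)

```text
clock: 23.45
tcp_pos: [0.5203, -0.2109, 0.1377]
orientation: [-0.001, 0.065, 0.998, 0.001]
wrist_force: [-0.8, -0.2, 0.2]
finger_gap: 0.06
```

Run:
```python
from h import *
for i in range(3):
  d=grab('wrist');print(d['s']['tcp_pos'],d['s']['orientation'],d['s']['finger_gap'])
cv2.imwrite('pics/w20.png',d['frame'][:,:,::-1]);np.save('w20.npy',d,allow_pickle=True)
```

```text
[ 0.52026435 -0.21088397  0.13767236] [-1.45909290e-03  6.48440969e-02  9.97894131e-01  6.46310676e-04] 0.05997983222024797
[ 0.52019407 -0.21185662  0.13832739] [-9.33963270e-04  6.56141250e-02  9.97844566e-01  3.69183663e-04] 0.05954670242876832
[ 0.52010981 -0.21253844  0.1388158 ] [-5.50374874e-04  6.62184580e-02  9.97804980e-01  1.87466615e-04] 0.059904969226418796
```

View pics/w20.png

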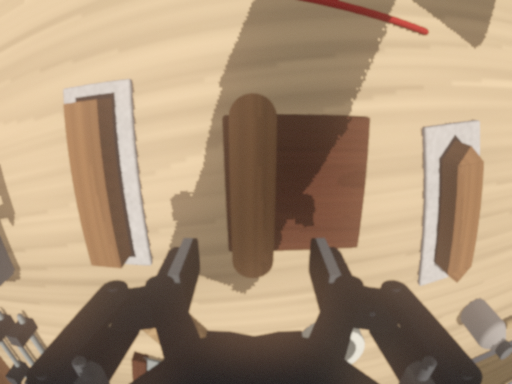

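Run:
```python
from h import *
d=np.load('w20.npy',allow_pickle=True).item()
print(inhand(d,[(253,94),(252,277),(230,130),(276,130),(233,240),(273,240)],.04-.138).round(1))
```

```text
[[ 81.1   1.2]
 [-75.7  -0. ]
 [ 54.3 -16. ]
 [ 54.3  18.3]
 [-37.4 -15.9]
 [-37.4  17.8]]
```

Call:
move_arm(
  commands=[
    [[-0.05,0.03,-0.8],[0,0,0],0.4],
    [[0,0,-0.8],[0,0,0],0.4],
    [[0,0,-0.6],[0,0,0],0.4],
    [[0,0,-0.2],[0,0,0],0.4],
    [[0,0,0],[0,0,0],0.4],
  ],
)

```text
clock: 24.1
tcp_pos: [0.5171, -0.2116, 0.0428]
orientation: [-0.001, 0.067, 0.998, 0.001]
wrist_force: [-0.4, -0.3, 0.9]
finger_gap: 0.0599
```

Run:
```python
from h import *
for i in range(3):
  d=grab('wrist');print(d['s']['tcp_pos'],d['s']['wrist_force'])
cv2.imwrite('pics/w21.png',d['frame'][:,:,::-1])
```

```text
[ 0.51712921 -0.21158023  0.042761  ] [-0.38987844 -0.34938456  0.93364449]
[ 0.51806675 -0.2119233   0.04395541] [ 0.6562646  -0.56337693  0.45737692]
[ 0.51875022 -0.21211733  0.04473602] [ 0.5436577  -0.03379641 -0.25759606]
```

View pics/w21.png

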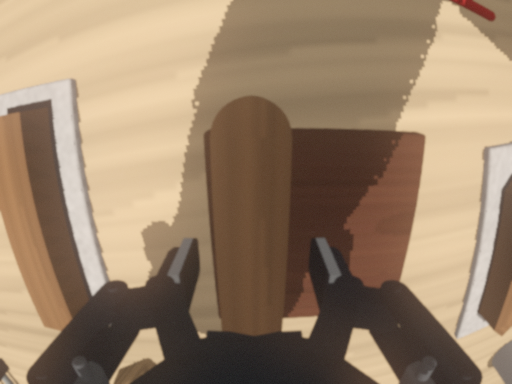

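Call:
move_arm(
  commands=[
    [[0,0,-0.19],[0,0,0],0.4],
    [[0,0,0],[0,0,0],-1],
    [[0,0,0],[0,0,0],-1],
    [[0,0,0],[0,0,0],-1],
    [[0,0,0],[0,0,0],-1],
  ],
)

```text
clock: 24.75
tcp_pos: [0.5184, -0.2112, 0.0364]
orientation: [0.0, 0.066, 0.998, -0.0]
wrist_force: [0.6, 0.0, 2.3]
finger_gap: 0.0351
```

Call:
move_arm(
  commands=[
    [[0,0,0.15],[0,0,0],-1],
    [[0,0,0.5],[0,0,0],-1],
    [[0,0,1],[0,0,0],-1],
    [[0,0,1],[0,0,0],-1],
    [[0,0,0.5],[0,0,0],-1],
  ],
)

```text
clock: 25.25
tcp_pos: [0.5193, -0.2117, 0.1657]
orientation: [0.002, 0.066, 0.998, -0.001]
wrist_force: [-0.6, -0.3, -1.3]
finger_gap: 0.0352
```

Run:
```python
from h import *
for i in range(3):
  d=grab('wrist');print(d['s']['tcp_pos'],d['s']['orientation'],d['s']['finger_gap'])
cv2.imwrite('pics/w22.png',d['frame'][:,:,::-1])
```

```text
[ 0.51926074 -0.21168342  0.16570676] [ 1.89367611e-03  6.62376076e-02  9.97801745e-01 -8.19738923e-04] 0.035163701167435314
[ 0.52035952 -0.21229178  0.16811758] [ 0.00355371  0.06617907  0.99780003 -0.00167259] 0.03517700134603914
[ 0.52005017 -0.21212614  0.16574419] [ 0.00298315  0.06620337  0.99780072 -0.00139485] 0.03543511353422224
```

View pics/w22.png

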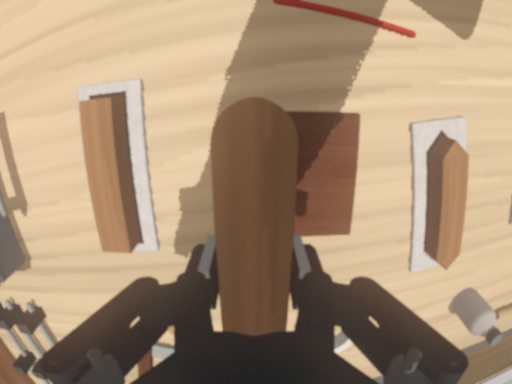

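Call:
move_arm(
  commands=[
    [[0.045,0.88,0],[0,0,0.147],-1],
    [[0.045,0.88,0],[0,0,0.147],-1],
    [[0.045,0.88,0],[0,0,0.147],-1],
    [[0.045,0.88,0],[0,0,0.147],-1],
    [[0.045,0.88,0],[0,0,0.147],-1],
  ],
)

```text
clock: 25.9
tcp_pos: [0.5256, -0.0335, 0.1597]
orientation: [-0.002, 0.015, 1.0, 0.0]
wrist_force: [0.7, -0.2, -1.0]
finger_gap: 0.0352
```

Call:
move_arm(
  commands=[
    [[0.045,0.88,0],[0,0,0.147],-1],
    [[0.045,0.88,0],[0,0,0.147],-1],
    [[0.045,0.88,0],[0,0,0.147],-1],
    [[0.045,0.88,0],[0,0,0.147],-1],
    [[0.045,0.88,0],[0,0,0.147],-1],
  ],
)

```text
clock: 26.4
tcp_pos: [0.5345, 0.1422, 0.1596]
orientation: [-0.002, -0.037, 0.999, -0.0]
wrist_force: [0.7, -0.6, -0.8]
finger_gap: 0.0349
```

Call:
move_arm(
  commands=[
    [[0.045,0.88,0],[0,0,0.147],-1],
    [[0,0,-0.9],[0,0,0],-1],
    [[0,0,-0.9],[0,0,0],-1],
    [[0,0,-0.7],[0,0,0],-1],
    [[0,0,0],[0,0,0],-1],
  ],
)

```text
clock: 26.9
tcp_pos: [0.5325, 0.1753, 0.0559]
orientation: [-0.006, -0.047, 0.999, -0.001]
wrist_force: [-2.2, -0.9, -1.8]
finger_gap: 0.0353
```

Run:
```python
from h import *
for i in range(4):
  d=grab('wrist');print(d['s']['tcp_pos'],d['s']['orientation'],d['s']['finger_gap'])
cv2.imwrite('pics/w23.png',d['frame'][:,:,::-1]);np.save('w23.npy',d,allow_pickle=True)
```

```text
[0.53254357 0.17532409 0.055853  ] [-6.05067840e-03 -4.67362669e-02  9.98888667e-01 -7.35460330e-04] 0.03531996516926817
[0.53444933 0.17551686 0.05848342] [-4.12822462e-03 -4.65876089e-02  9.98905563e-01 -4.78120286e-04] 0.03535947950325955
[0.53645623 0.17581513 0.06059194] [-1.94916936e-03 -4.65381432e-02  9.98914595e-01 -1.83626419e-04] 0.03518615083367331
[0.53789237 0.17595905 0.06208676] [-3.15112501e-04 -4.64828985e-02  9.98919036e-01 -6.12378669e-07] 0.03511625867268973
```

View pics/w23.png

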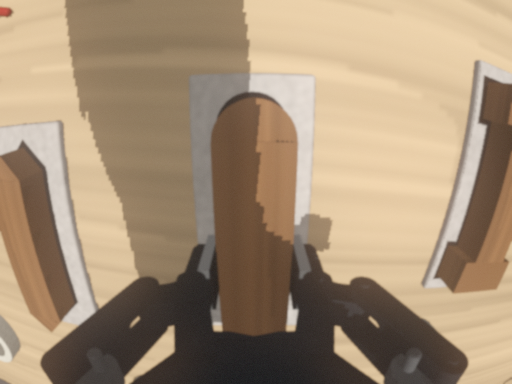

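Run:
```python
from h import *
d=np.load('w23.npy',allow_pickle=True).item();z=d['s']['tcp_pos'][2]
print(inhand(d,[(191,76),(314,75),(250,92)],.008-z).round(1))
print(inhand(d,[(255,98),(212,150),(297,150)],.0045).round(1))
```

```text
[[ 92.7 -35.4]
 [ 93.1  37.2]
 [ 82.1  -0.5]]
[[ 79.6   2.2]
 [ 58.7 -15.3]
 [ 58.7  19.3]]
```

Call:
move_arm(
  commands=[
    [[0.04,-0.03,-0.4],[0,0,0],-1],
    [[0,0,-0.25],[0,0,0],-1],
    [[0,0,0],[0,0,0],-1],
    [[0,0,0],[0,0,0],-1],
  ],
)

```text
clock: 27.5
tcp_pos: [0.5397, 0.1748, 0.0366]
orientation: [0.0, -0.046, 0.999, 0.0]
wrist_force: [0.7, 0.1, -1.4]
finger_gap: 0.0352
```

Call:
move_arm(
  commands=[
    [[0,0,-0.07],[0,0,0],-1],
    [[0,0,-0.04],[0,0,0],-1],
    [[0,0,0],[0,0,0],-1],
    [[0,0,0],[0,0,0],-1],
  ],
)

```text
clock: 27.9
tcp_pos: [0.54, 0.175, 0.0324]
orientation: [0.001, -0.047, 0.999, 0.0]
wrist_force: [-0.7, -0.1, 5.3]
finger_gap: 0.035
```

Call:
move_arm(
  commands=[
    [[0,0,0],[0,0,0],0.2],
    [[0,0,0],[0,0,0],0.4],
    [[0,0,0],[0,0,0],0.4],
    [[0,0,0.5],[0,0,0],0.4],
    [[0,0,1],[0,0,0],0.4],
  ],
)

```text
clock: 28.4
tcp_pos: [0.5367, 0.1743, 0.0888]
orientation: [-0.004, -0.046, 0.999, -0.0]
wrist_force: [0.8, 0.8, -0.0]
finger_gap: 0.06
```

Call:
move_arm(
  commands=[
    [[0,0,1],[0,0,0],0.4],
    [[-1,0,1],[0,0,0],0.4],
    [[-1,0,0.6],[0,0,0],0.4],
    [[0,0,0],[0,0,0],0.4],
    [[0,0,0],[0,0,0],0.4],
  ],
)

```text
clock: 28.9
tcp_pos: [0.4643, 0.1751, 0.1918]
orientation: [0.001, -0.047, 0.999, 0.0]
wrist_force: [0.0, 0.7, 0.0]
finger_gap: 0.0599
```

Run:
```python
from h import *
d=grab('wrist');print(d['s']['tcp_pos'],d['s']['finger_gap'])
np.save('w24.npy',d,allow_pickle=True)
crop(d,200,140,310,320,3.3,'w24c.png')
t=grab('top');cv2.imwrite('pics/t24.png',t['frame'][:,:,::-1])
s=grab('scene');cv2.imwrite('pics/s24.png',s['frame'][:,:,::-1])
```

```text
[0.46431938 0.17508042 0.19183656] 0.05990762682588183
```

View pics/w24c.png

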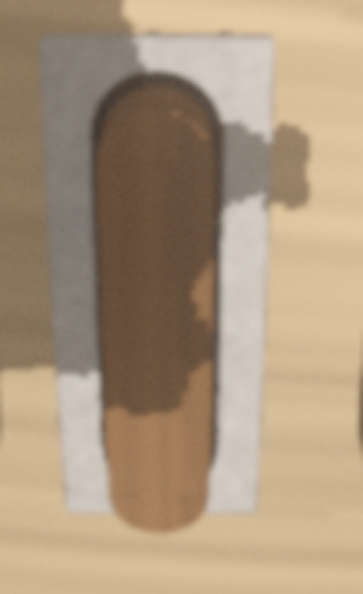

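View pics/t24.png

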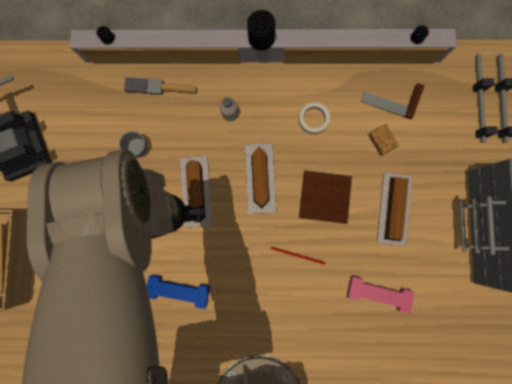

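View pics/s24.png

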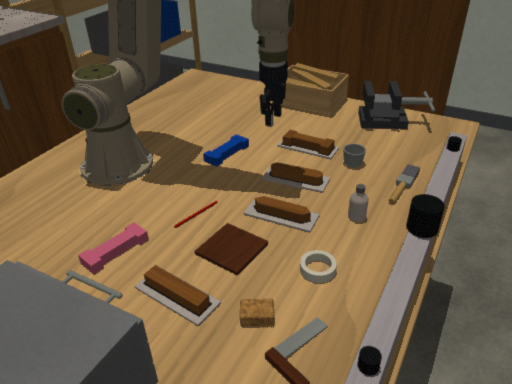

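All four parts lie on their pads. The glue (229,108) and the tape (314,118) in the top view are at the same pixels as at the start. I'll measure round once more, then hand in.

Run:
```python
from h import *
d=np.load('w24.npy',allow_pickle=True).item();z=d['s']['tcp_pos'][2]
f=lambda L:[(200+x/3.3,140+y/3.3) for x,y in L]
p=inhand(d,f([(41,38),(273,37),(67,513),(256,513)]),.008-z).mean(0)
far=inhand(d,f([(160,532)]),.036-z)[0]
print('pad',p,'part centre',far+[80,0],env.get_state()['wrist_force'])
job.hand_in()
```

```text
pad [-73.73772594  -5.05347114] part centre [-73.85142345  -4.96443595] [ 0.42344726 -0.25111066  0.08459825]
the job is handed in; nothing more can be done
```

The stack is apart and all four parts lie on their own pads. I moved them in the order flared, pointed, square, round, and handed in after about 29 s of the 120 s allowed.

- **Placement:** my last wrist-camera checks, from one view each, put every centre within about 2 mm of its pad's centre (limit 12 mm). The alignment is within about 1° where I measured it (limit 0.2 rad, about 11°). For pointed and round I measured the centre from one end and only eyeballed the alignment.
- **Flatness:** each part was lowered until it touched its pad, at 3–9 N. Afterwards they looked flat and at rest in the scene and top views. I did not measure tilt or centre height.
- **Left alone:** the glue bottle and roll of tape appear at the same place in the top view as at the start, judged by eye. No part was set down anywhere else, and the gripper is clear of everything.
- **Disagreements:** the camera views differed from each other by about 2–5 mm. Measured heights came out at 58–70 mm for the stack's top (68 mm expected) and 6–7 mm for the pads (8 mm expected). I set the final heights by contact, so this did not affect the placing. TCP readings drifted by a few millimetres after each move, so I centred the last corrections by comparing part and pad in the same picture.

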